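# Kit an indexing dial at the microscope service bench

### The job

Load the indexing dial with the tall microscope parts standing on the bench, each upright on its own pad and only while that pad is at the loading place nearest you: the focus spindle on the first pad, the camera tube on the second, the eyepiece on the third; a part that is missing leaves its pad empty. After each of the three pads pull up the plunger knob, turn the dial counter-clockwise (seen from above) to the next hole and let the pin snap fully home, three holes in all. Last, take the hand scanner, hold it steady for a good second pointing at the barcode on the ticket stand from about 90 mm away, and lay it flat on the bench again; the jar, the dropper bottle and the lens cap stay where they are.

Things in the scene. Friction and masses are not known exactly. Their poses are not given: they have to be found in the camera images.
- indexer: the fixed base of the indexing dial, a grey round casting with a steel ring flange 356 mm across whose top is 36 mm above the bench; origin on the bench under the dial's turning axis (vertical). Its own -x axis points to the loading place (towards the robot, up to 0.2 rad off). The flange has six holes, one every 60 degrees on a circle of radius 160 mm, 12 mm wide
- loading_place (a point): fixed point 92 mm from the axis along the base's -x, at the height of the pads' tops (56 mm): where the middle of a pad is when it is ready to be loaded; a small black pointer on the flange marks it
- dial (a joint): angle of the dial (aluminium plate 272 mm across, its top 52 mm above the bench, with six dark round pads 64 mm across and 4 mm thick), 0 at the start with pad a at the loading place; grows counter-clockwise seen from above; holes at 0, 1.047, 2.094 and 3.142 rad, end stops just beyond 0 and 3.142. It stays where it is left (friction 0.12 N m) and is locked by the plunger when this is home; play at a hole about 0.012 rad
- plunger (a joint): how far the spring plunger is pulled up, m: 0 = pin fully home in a hole; free to turn above 0.007; about 0.007 when the pin rides on the flange between holes; stop at 0.014. Pulling takes about 6 N at 0 and 11 N at 0.010; let go, it springs down and snaps home by itself within about 2 mm of a hole's middle
- knob_grip (a point): middle of the plunger's black pull knob, an upright cylinder 36 mm across and 34 mm high (17 mm above and below this point), 135 mm above the bench when home, with nothing but a thin stem under it; it sits on the dial's lug 160 mm from the turning axis, travels round with the dial (at the start it is in the direction of the base's +y, then passes the side near the robot) and spins freely on its own axis. Take it from above, pull it up, carry it round the axis, let go
- pad_a (a point): centre of the top of pad a, which takes the focus spindle; turns with the dial, 92 mm from the axis; at the loading place at the start. A part must stand with its whole foot on its pad
- pad_b (a point): the same for pad b, which takes the camera tube; comes to the loading place at the second hole (1.047 rad)
- pad_c (a point): the same for pad c, which takes the eyepiece; comes to the loading place at the third hole (2.094 rad)
- spindle_mid (a point): the coarse-focus spindle, 140 mm tall: steel foot disc 36 mm across, thin brass shaft 12 mm across, heavy black knurled knob 48 mm across and 32 mm high at the top (its underside is 108 mm above the foot's underside); this point is on its axis half-way up, 70 mm above the foot's underside; z axis up along the part. About 320 g, tips over at 10 to 13 degrees or when jerked: take it by its head. May be absent
- camera_tube_mid (a point): the white camera tube, 122 mm tall: foot 34 mm across, tube 28 mm across, heavy white head 50 mm across over the top 36 mm; this point is on its axis half-way up, 61 mm above the foot's underside; z axis up along the part. About 280 g, tips over at 10 to 13 degrees or when jerked: take it by its head. May be absent
- eyepiece_mid (a point): the eyepiece, 98 mm tall, standing on its 30 mm wide steel barrel; heavy black head 44 mm across over the top 42 mm; this point is on its axis half-way up, 49 mm above the foot's underside; z axis up along the part. About 200 g, tips over at 10 to 13 degrees or when jerked: take it by its head. May be absent
- scanner_mid (a point): middle of the cordless hand scanner, a bar 150 mm long (its own x axis, towards the window), lying flat on the bench: dark handle 36 mm wide and 30 mm high, from 75 mm behind to 37 mm ahead of this point, then a light head 50 mm wide and 32 mm high; this point is 16 mm above its underside. 150 g. It reads by itself, nothing to press
- scanner_window (a point): middle of the red window in the scanner's front face, 75 mm ahead of the middle; it looks along the scanner's own x axis; z is up when the scanner lies flat
- barcode: the barcode label, 66 by 36 mm, on the clear sloping ticket stand (fixed, 115 mm wide, 104 mm high, leaning back 0.52 rad); origin at the label's centre, its own -x axis points out of the label (towards the robot and 30 degrees up), y across it. The label's centre is about 62 mm above the bench; a scanner held level reads it
- grease_jar: grease jar with black lid, 56 mm across, 50 mm high, origin at its underside; leave alone
- dropper_bottle: white dropper bottle, 52 mm across, 155 mm high, origin at its underside; leave alone
- lens_cap: flat black lens cap, 64 mm across, 22 mm high, origin at its underside; leave alone

How it is judged:
By the outcome, as a careful person would: the job done as asked, in the order asked, and still so for the second after the job is handed in, with the robot touching nothing.
Of spindle, camera_tube, eyepiece only 2 to 3 are there at a start; the rules pass over those that are not, and their reading is None.
At some moment in a run one of scanner may be knocked a few centimetres aside while the robot is not near it.
Once in a run the grip may slacken for a moment while it holds something.
It also fails if it takes over 210 s, if anything falls off the work surface, if the arm or the gripper's body presses on something with over 40 N, if the wrist force passes 120 N, or if a joint passes its speed limit or range.

### The arm

A 7-joint arm with a two-finger parallel gripper is mounted at the origin on the work surface. World frame = base frame: x ahead of the robot, y to its left, z up, the work surface at z = 0. Lengths are in m, angles in rad, forces in N, time in s.
With the tool pointing down it reaches from about 0.4 to 0.875 m from the base axis. Payload 19.3 kg.
Tool frame: the origin (TCP) lies between the finger pads; the fingertips stand 17 mm ahead of it and the grasp point (between the pads) lies 2 mm behind it (bot.finger_overhang is the distance from the TCP to the fingertips, in m); z points along the fingers, y is the line along which they close (so a half turn about z gives the same grasp; the last joint's range is limited). The gripper opens to 85 mm and grips with 20 to 120 N. Pads are 22 mm wide; open, the fingers measure 114 mm over their backs; the gripper's body (76 mm by 85 mm) begins 54 mm behind the grasp point. The pads swing forward as they close: fully open they stand 13 mm farther back than shut.
Start: joints at [-1.379, 0.521, -0.036, 1.599, 0.021, 1.021, -0.113], TCP at [0.162, 0.604, 0.248] pointing down, gripper open.
Joint ranges: [-2.91, 2.91], [-0.3, 2.13], [-1.5, 1.42], [0.17, 2.43], [-1.26, 4.41], [0.16, 1.93], [-2.52, 2.52]. Speed limits (rad/s): [1.89, 1.89, 2.39, 2.39, 3.01, 3.01, 3.01].

### API

Orientations are given as [roll, pitch, yaw] about the fixed x, y, z axes, in that order (R = Rz(yaw) Ry(pitch) Rx(roll)).
In Python, from workcell import observe, grab_frame, bot gives the robot as it stands.
- The arm moves only by the shell command python3 -m crank 'ROWS' [FORCE]. ROWS is a JSON object of lists of equal length, an entry for each row: "linear": the shift along the world's x, y, z each as a share of 0.25 m, from -1 to 1, a list of three; "delta_rot": the turn, a rotation vector about the world's x, y, z each as a share of 30 degrees, from -1 to 1, a list of three; "fingers": the opening, from -1 (shut) to 1 (fully open). In form: {"linear": [[dx, dy, dz], ...], "delta_rot": [[rx, ry, rz], ...], "fingers": [fingers, ...]}. A call has 1 to 5 rows; each row is the pose to reach, as a shift and turn from the pose commanded when the call began; what a row does not reach only later rows make up. A row lasts 1/10 s, in which the tool goes at most 50 mm and 8.59 degrees, less where a joint would pass 70% of its speed; a pose out of reach is approached as far as the arm can. A call with a number of a shift or a turn outside -1 to 1 is refused whole. A call with a gripper value outside its range is refused whole. The fingers move at their own pace and stop on an object; FORCE is the grip in N (left out, the last holds). Time passes only in rows, so rows that repeat a pose let the fingers close. It gives the time, the measured TCP pose, the force, the opening and the grip force at its end, in the units of the state.
- observe(): the state, without advancing time (a new reading comes with each control period).
- grab_frame(name): name is "side" or "top" or "wrist"; returns a dict with "image" (420x560x3 uint8, red, green, blue), "mtx" (3x3 intrinsics, pixels), "k1" (the pictures are not rectified: a ray, as slopes to the right and down, at radius r is drawn at 1 + k1 r^2 times it, then the intrinsics apply), "xyz" and "orientation" of the camera in the world. Camera axes: x right, y down, z forward; pixel columns grow to the right and rows downward; lengths in m; the calibration is good to about 2 mm. A picture is of the moment at which its call begins. There is no depth.
- bot.job_done(): hands the job in; it is judged then, once.
The state is a dict: "clock": time; "qpos": joint angles; "qd": joint speeds; "joint_efforts": joint torques, N m; "position": TCP position; "tool_rot": TCP orientation; "force": force on the tool from outside, world axes, zero at the start; "moment": the same for the moment, N m; "grip_width": finger opening in m; "finger_force": force on a finger pad.
Only numpy, scipy, OpenCV 4.12 (cv2) and the standard library are available. Lean on these libraries where they do the work, as an engineer would, in place of code of your own. Each camera call takes 0.05 s, during which the arm holds its last target. There are 200 camera calls.

## Working session

There is one attempt and no reset: what is moved stays moved. The work goes in short steps, Python scripts to look and compute and a shell command to move; the robot and the scene stay as the last step left them, time stands still between calls to the robot, and variables do not carry over. Pictures are saved under pics/ and viewed, at most 14 in all, crops included, and the job is handed in when it is done.

```bash
mkdir -p pics; ls; cat > h.py <<'E'
import numpy as np, cv2
from scipy.spatial.transform import Rotation as R
from workcell import observe, grab_frame, bot
def snap(n,f):
    g=grab_frame(n); cv2.imwrite(f'pics/{f}.png',g['image'][:,:,::-1]); np.save(f'pics/{f}.npy',g,allow_pickle=True); return g
def load(f): return np.load(f'pics/{f}.npy',allow_pickle=True).item()
def rot(g):
    o=np.array(g['orientation'],float); return R.from_euler('xyz',o).as_matrix() if o.size==3 else o.reshape(3,3)
def ray(g,u,v):
    K=np.array(g['mtx']); d=np.array([(u-K[0,2])/K[0,0],(v-K[1,2])/K[1,1]]); s=d.copy()
    for _ in range(20): s=d/(1+g['k1']*(s@s))
    return np.array(g['xyz']),rot(g)@np.array([s[0],s[1],1])
def at(g,u,v,z):
    o,d=ray(g,u,v); return o+d*(z-o[2])/d[2]
def proj(g,P):
    c=rot(g).T@(np.array(P)-np.array(g['xyz'])); s=c[:2]/c[2]; s=s*(1+g['k1']*(s@s)); K=np.array(g['mtx']); return K[:2,:2]@s+K[:2,2]
E
python3 - <<'E'
from h import *
s=observe(); print(s)
ims=[]
for n in ['side','top','wrist']:
    g=snap(n,n+'0'); print(n,g['xyz'],g['orientation'],np.array(g['mtx']).tolist(),g['k1'])
E
```

```text
pics
{'clock': 0.0, 'qpos': array([-1.37916865,  0.52200304, -0.03630624,  1.59995366,  0.02117635,
        1.02109552, -0.11280552]), 'qd': array([ 0.00151872, -0.00144387, -0.00053514,  0.0001316 ,  0.0019847 ,
        0.0010584 ,  0.00110354]), 'joint_efforts': array([ 1.99952134e-03, -9.27110910e+01,  1.98083192e+00, -3.69941890e+01,
        1.78821216e-02,  8.29583500e-03,  3.96878204e-05]), 'position': array([0.16174155, 0.60340812, 0.24775225]), 'tool_rot': array([-3.14051915e+00,  6.57260777e-05,  2.87971782e+00]), 'force': array([ 0.26120679, -1.17632597, -0.75481801]), 'moment': array([0.02052894, 0.02556818, 0.03746553]), 'finger_force': 0.0, 'grip_width': 0.0852432091890091}
side [ 0.01646664 -0.75245675  0.86194582] [-2.26546769 -0.01182538 -0.65807583] [[394.28972640716336, 0.0, 271.72095841483474], [0.0, 394.28972640716336, 209.05432329092508], [0.0, 0.0, 1.0]] 0.0032469267848605505
top [ 0.37071333 -0.06873344  1.3516956 ] [-2.96956438  0.01472656 -1.57351488] [[534.3341258047006, 0.0, 286.0433138245184], [0.0, 534.3341258047006, 207.9852440676638], [0.0, 0.0, 1.0]] -0.14693226706536305
wrist [0.0902683  0.62324751 0.3735568 ] [2.84586319e+00 1.10983229e-03 1.30941900e+00] [[375.70630630357823, 0.0, 282.57765182939426], [0.0, 375.70630630357823, 206.66972140302298], [0.0, 0.0, 1.0]] 0.028170173571309364
```

View pics/top0.png

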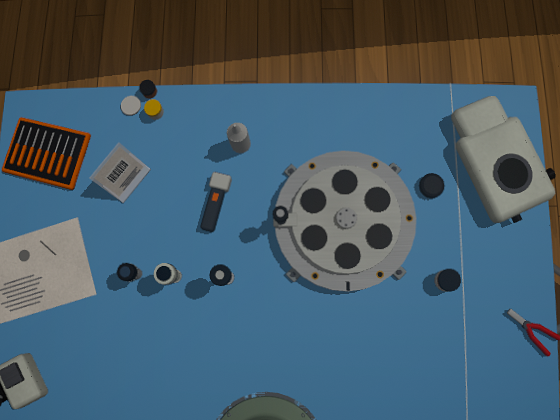

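View pics/side0.png

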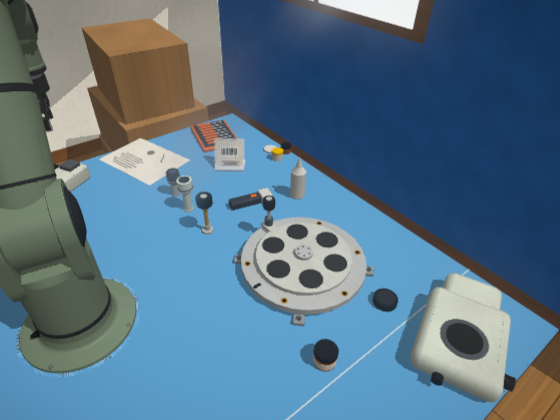

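The top view shows the dial at (346,220), pointer at (348,286) and knob at (281,215). All three parts are present: spindle (221,275), white tube (166,273), eyepiece (127,271). The scanner is at (215,200) and the barcode at (117,165). The side view agrees.

```bash
python3 - <<'E'
from h import *
a=load('top0')['image'][:,:,::-1]; b=load('side0')['image'][:,:,::-1]
A=cv2.resize(a[105:295,85:305],None,fx=3.6,fy=3.1,interpolation=cv2.INTER_CUBIC)
cv2.imwrite('pics/zoom.png',A[:600,:800])
g=load('top0')
def blob(m,lab):
    n,l,s,c=cv2.connectedComponentsWithStats(m.astype(np.uint8))
    for i in range(1,n):
        if s[i,4]>25: print(lab,s[i],c[i].round(1))
I=g['image'].astype(int); mx=I.max(2)
win=np.zeros(mx.shape,bool); win[255:290,105:240]=1
blob(win&(mx<60),'dark'); blob(win&(I.min(2)>150),'white')
w2=np.zeros(mx.shape,bool); w2[165:295,270:420]=1
blob(w2&(mx<70),'dial')
gr=(I.max(2)-I.min(2)<35)&(mx>90); n,l,s,c=cv2.connectedComponentsWithStats(gr.astype(np.uint8))
i=l[284,330]; print(s[i],c[i])
cs,_=cv2.findContours((l==i).astype(np.uint8),cv2.RETR_EXTERNAL,cv2.CHAIN_APPROX_NONE)
P=np.array([at(g,u,v,.036)[:2] for u,v in max(cs,key=len)[:,0]])
x=np.median(P,0)
for r in range(20):
    A=np.c_[2*P,np.ones(len(P))]; k=np.abs(np.linalg.norm(P-x,axis=1)-.178)<(.02 if r<5 else .005)
    q=np.linalg.lstsq(A[k],(P[k]**2).sum(1),rcond=None)[0]; x=q[:2]
print('flange c',x,'r',np.sqrt(q[2]+x@x),k.sum(),len(k))
print('pointer',at(g,348,286,.037),'knob',at(g,281,213.5,.152))
for n,u,v,z in [('sp',221,275,.14),('cam',166,273,.122),('eye',127,271,.098),('bar',117,165,.062)]: print(n,at(g,u,v,z).round(3))
E
```

```text
dark [117 263  21  18 218] [127.7 272. ]
dark [210 265  22  21 289] [220.2 275.1]
dark [156 266  15  15 170] [163.3 273. ]
dial [332 170  25  24 487] [344.2 181.6]
dial [365 187  25  25 498] [377.  199.1]
dial [300 188  26  25 498] [312.8 200.2]
dial [272 206  16  19 169] [279.9 215. ]
dial [301 225  26  26 515] [313.6 237.3]
dial [366 224  26  25 517] [378.7 236. ]
dial [335 243  25  26 518] [347.  255.5]
dial [289 268  12  11  63] [294.1 273.4]
dial [346 282   4   9  27] [347.7 285.8]
[  275   151   141   141 11711] [346.93869012 220.19528648]
flange c [ 0.57054415 -0.19659802] r 0.1763691286969489 380 700
pointer [ 0.40489351 -0.2008999   0.037     ] knob [ 0.56654933 -0.04012022  0.152     ]
sp [0.428 0.096 0.14 ]
cam [0.433 0.227 0.122]
eye [0.438 0.328 0.098]
bar [0.708 0.379 0.062]
```

View pics/zoom.png

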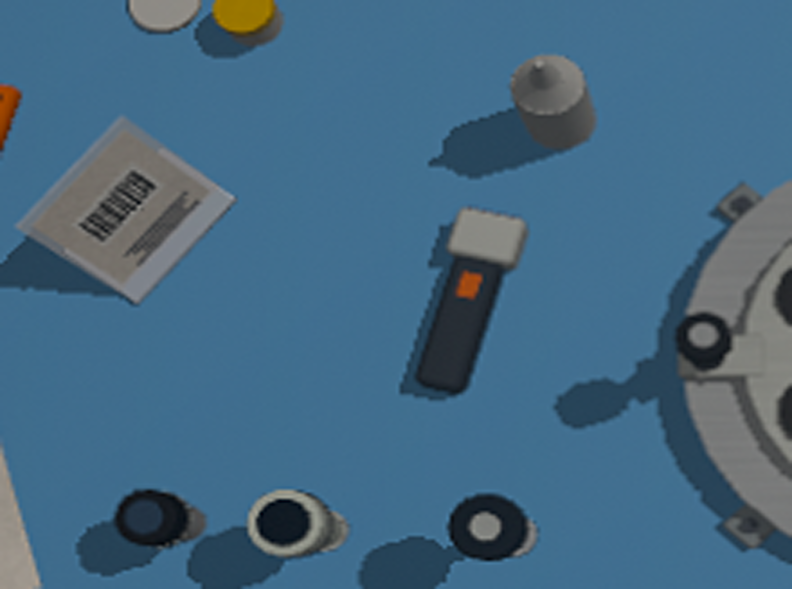

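The zoom shows all three parts standing, the scanner head at full-res ~(220,181), and the label near (118,170). My estimates:

| Item | Position |
|---|---|
| Dial centre | about (0.571, -0.197) |
| Base yaw | about 0.026 |
| Knob | about (0.567, -0.040), 157 mm from the axis (expected 160) |

These are consistent, so I'm moving over the spindle.

```bash
python3 -m crank '{"linear":[[0.1,-0.2,0],[0.2,-0.4,0],[0.3,-0.6,0],[0.4,-0.8,0],[0.5,-1,0]],"delta_rot":[[0,0,0.1],[0,0,0.2],[0,0,0.3],[0,0,0.4],[0,0,0.5]],"fingers":[1,1,1,1,1]}'
python3 -m crank '{"linear":[[0.54,-1,0],[0.54,-1,0],[0.54,-1,0],[0.54,-1,0],[0.54,-1,0]],"delta_rot":[[0,0,0],[0,0,0],[0,0,0],[0,0,0],[0,0,0]],"fingers":[1,1,1,1,1]}'
python3 -m crank '{"linear":[[0,0,0],[0,0,0],[0,0,0],[0,0,0]],"delta_rot":[[0,0,0],[0,0,0],[0,0,0],[0,0,0]],"fingers":[1,1,1,1]}'
python3 - <<'E'
from h import *
print(observe()['qpos'],observe()['tool_rot'])
g=snap('wrist','w1')
t=load('top0')
for n,u,v,z in [('sp',220.6,275,.14),('cam',164.4,273.6,.122),('eye',127.3,272,.098)]:
    p=at(t,u,v,z); print(n,p.round(4),proj(g,p).round(1))
cs=[at(t,u,v,.056)[:2] for u,v in [(344.2,181.6),(377,199.1),(312.8,200.2),(313.6,237.3),(378.7,236),(347,255.5)]]
print('pads',np.round(cs,4).tolist(),np.mean(cs,0))
E
```

```text
clock: 0.65
position: [0.2741, 0.3781, 0.2482]
tool_rot: [-3.142, 0.0, -3.139]
force: [1.8, 0.8, -0.9]
grip_width: 0.0851
finger_force: 0.0
clock: 1.15
position: [0.3929, 0.1581, 0.2485]
tool_rot: [3.141, 0.0, -3.142]
force: [0.9, 0.6, 0.3]
grip_width: 0.0852
finger_force: 0.0
clock: 1.55
position: [0.3919, 0.1611, 0.2482]
tool_rot: [3.142, -0.0, -3.14]
force: [-1.2, 0.5, 0.2]
grip_width: 0.0855
finger_force: 0.0
[-0.60716317  0.20081693  0.08925327  2.10215482 -0.02414491  0.83969597
  1.06923538] [ 3.14150015e+00 -2.27603157e-04 -3.13958503e+00]
sp [0.4279 0.0973 0.14  ] [187.8 261. ]
cam [0.4316 0.2312 0.122 ] [378.  255.4]
eye [0.436  0.3274 0.098 ] [493.  248.6]
pads [[0.6617, -0.1949], [0.617, -0.2753], [0.6151, -0.1163], [0.523, -0.1173], [0.5252, -0.2766], [0.4781, -0.1979]] [ 0.57000349 -0.19639007]
```

View pics/w1.png

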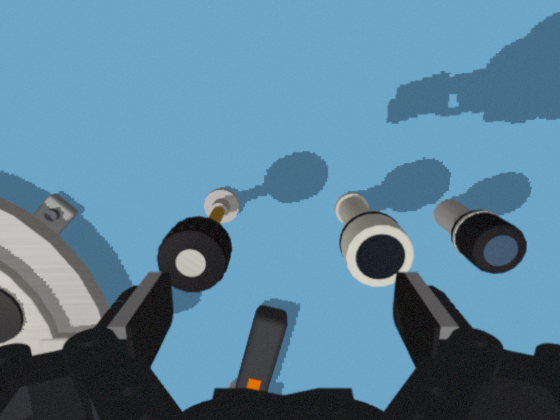

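The wrist view shows the spindle's light top spot at about (192,263), the tube's dark lens at (382,257) and the eyepiece's lens at (502,249). All are within a few pixels of prediction.

```bash
python3 - <<'E'
from h import *
g=load('w1'); I=g['image'].astype(int)
def cen(mask,box,z,n):
    m=np.zeros(mask.shape,bool); x0,y0,x1,y1=box; m[y0:y1,x0:x1]=mask[y0:y1,x0:x1]
    k,l,s,c=cv2.connectedComponentsWithStats(m.astype(np.uint8)); i=1+np.argmax(s[1:,4]); print(n,s[i],c[i].round(1),at(g,*c[i],z).round(4))
cen(I.min(2)>120,(170,240,212,285),.14,'sp spot')
cen(I.max(2)<70,(350,230,405,285),.122,'cam')
cen((I[:,:,2]>I[:,:,0]+15),(475,228,525,270),.098,'eye')
E
```

```text
sp spot [176 249  30  28 646] [190.3 262.6] [0.429  0.0989 0.14  ]
cam [ 357  235   48   50 1734] [381.2 257.7] [0.4333 0.2337 0.122 ]
eye [483 235  35  32 869] [500.2 250.2] [0.4373 0.3332 0.098 ]
```

```bash
python3 -m crank '{"linear":[[0.146,-0.252,0],[0.146,-0.252,0],[0.146,-0.252,0],[0.146,-0.252,-0.16],[0.146,-0.252,-0.32]],"delta_rot":[[0,0,0],[0,0,0],[0,0,0],[0,0,0],[0,0,0]],"fingers":[1,1,1,1,1]}' 50
python3 -m crank '{"linear":[[0,0,-0.1],[0,0,-0.164],[0,0,-0.164],[0,0,-0.164]],"delta_rot":[[0,0,0],[0,0,0],[0,0,0],[0,0,0]],"fingers":[1,1,0.6,0.4]}'
python3 -m crank '{"linear":[[0,0,0],[0,0,0],[0,0,0],[0,0,0],[0,0,0]],"delta_rot":[[0,0,0],[0,0,0],[0,0,0],[0,0,0],[0,0,0]],"fingers":[0.3,0.2,0.1,0,-0.3]}' 50
python3 -m crank '{"linear":[[0,0,0],[0,0,0],[0,0,0]],"delta_rot":[[0,0,0],[0,0,0],[0,0,0]],"fingers":[-1,-1,-1]}' 50
```

```text
clock: 2.1
position: [0.4292, 0.0984, 0.1679]
tool_rot: [3.14, 0.003, -3.14]
force: [0.5, 0.6, -0.8]
grip_width: 0.0851
finger_force: 0.0
clock: 2.5
position: [0.4288, 0.0978, 0.1276]
tool_rot: [3.142, -0.0, -3.141]
force: [0.2, -0.5, 0.6]
grip_width: 0.0605
finger_force: 0.0
clock: 3.0
position: [0.4296, 0.0976, 0.1283]
tool_rot: [3.141, 0.002, -3.142]
force: [-0.3, 1.4, 13.8]
grip_width: 0.0471
finger_force: 49.1
clock: 3.3
position: [0.4296, 0.0976, 0.1283]
tool_rot: [3.141, 0.002, 3.142]
force: [-1.4, 1.6, 13.4]
grip_width: 0.0466
finger_force: 49.1
```

```bash
python3 -m crank '{"linear":[[0,0,0.04],[0,0,0.12],[0,0,0.22],[0,0,0.34],[0,0,0.42]],"delta_rot":[[0,0,0],[0,0,0],[0,0,0],[0,0,0],[0,0,0]],"fingers":[-1,-1,-1,-1,-1]}' 60
python3 -m crank '{"linear":[[0.02,-0.08,0.02],[0.04,-0.2,0.02],[0.08,-0.36,0.02],[0.12,-0.52,0.02],[0.15,-0.68,0.02]],"delta_rot":[[0,0,0],[0,0,0],[0,0,0],[0,0,0],[0,0,0]],"fingers":[-1,-1,-1,-1,-1]}'
python3 -m crank '{"linear":[[0.015,-0.12,0],[0.03,-0.26,0],[0.04,-0.38,0],[0.045,-0.46,0],[0.045,-0.5,0]],"delta_rot":[[0,0,0],[0,0,0],[0,0,0],[0,0,0],[0,0,0]],"fingers":[-1,-1,-1,-1,-1]}'
python3 - <<'E'
from h import *
print(observe()['position'],observe()['grip_width'],observe()['force'])
g=snap('wrist','w2');s=snap('side','s2')
cv2.imwrite('pics/w2s.png',np.hstack([cv2.resize(s['image'][150:330,150:400],(400,288),interpolation=2),cv2.resize(g['image'],(384,288))])[:,:,::-1])
E
```

```text
clock: 3.8
position: [0.4289, 0.097, 0.2347]
tool_rot: [3.141, 0.001, 3.141]
force: [0.4, 1.0, -3.5]
grip_width: 0.0464
finger_force: 62.3
clock: 4.3
position: [0.4664, -0.0744, 0.2381]
tool_rot: [3.141, 0.001, -3.141]
force: [1.3, -0.1, -3.3]
grip_width: 0.0466
finger_force: 62.6
clock: 4.8
position: [0.4772, -0.1996, 0.2378]
tool_rot: [-3.141, 0.0, 3.139]
force: [-0.2, 0.6, -3.9]
grip_width: 0.0461
finger_force: 62.6
[ 0.47719722 -0.19964246  0.23782608] 0.04611106539313664 [-0.17498301  0.5576572  -3.94810227]
```

View pics/w2s.png

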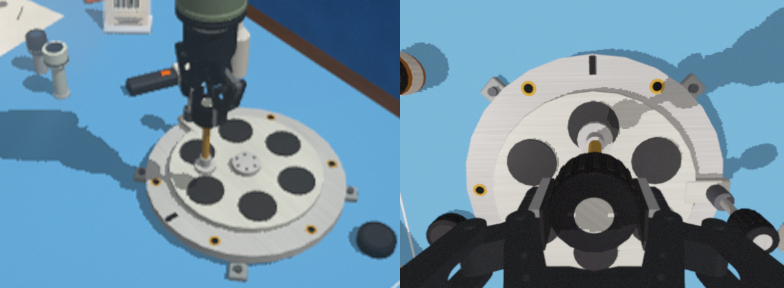

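The spindle hangs straight over pad a. In the wrist picture the neighbouring pads are at full-res ~(192,233) and (375,230), with the pointer at (280,95). I'll check the target against these.

```bash
python3 - <<'E'
from h import *
g=load('w2'); 
I=g['image'].astype(int); m=(I.max(2)<85).astype(np.uint8)
P=[]
for u,v in [(192,233),(375,230)]:
    q=np.zeros_like(m); q[v-45:v+45,u-45:u+45]=1
    k,l,s,c=cv2.connectedComponentsWithStats(m&q); i=1+np.argmax(s[1:,4]); P.append(at(g,*c[i],.056)); print(s[i],c[i],P[-1])
mid=(P[0]+P[1])/2; d=P[0]-P[1]; n=np.array([-abs(d[1]),0]); 
ax=np.array([d[1],-d[0]])/np.hypot(*d[:2]); ax*=-np.sign(ax[0])
print('dist',np.hypot(*d[:2]),'(0.159)','load',mid[:2]+.046*ax,'pointer',at(g,280,95,.037))
E
```

```text
[ 157  203   80   75 4082] [195.83684468 239.19769721] [ 0.52659812 -0.27547782  0.056     ]
[ 338  200   71   68 3674] [373.56232989 233.32743604] [ 0.5213066  -0.11991885  0.056     ]
dist 0.1556489485046372 (0.159) load [ 0.47797895 -0.19926218] pointer [ 0.40560207 -0.2013041   0.037     ]
```

```bash
python3 -m crank '{"linear":[[0,0,-0.05],[0,0,-0.12],[0,0,-0.17],[0,0,-0.19],[0,0,-0.19]],"delta_rot":[[0,0,0],[0,0,0],[0,0,0],[0,0,0],[0,0,0]],"fingers":[-1,-1,-1,-1,-1]}' 60
python3 -m crank '{"linear":[[0,0,-0.006],[0,0,-0.012],[0,0,-0.018],[0,0,-0.022],[0,0,-0.022]],"delta_rot":[[0,0,0],[0,0,0],[0,0,0],[0,0,0],[0,0,0]],"fingers":[-1,-1,-1,-1,-1]}' 60
```

```text
clock: 5.4
position: [0.4774, -0.1973, 0.1891]
tool_rot: [3.141, -0.001, -3.141]
force: [-0.1, -0.3, -3.8]
grip_width: 0.0464
finger_force: 63.8
clock: 5.9
position: [0.4778, -0.1979, 0.1845]
tool_rot: [-3.142, 0.001, 3.142]
force: [0.1, 0.9, -0.8]
grip_width: 0.0462
finger_force: 64.9
```

```bash
python3 -m crank '{"linear":[[0,0,-0.003],[0,0,-0.003],[0,0,-0.003],[0,0,-0.003],[0,0,-0.003]],"delta_rot":[[0,0,0],[0,0,0],[0,0,0],[0,0,0],[0,0,0]],"fingers":[-1,0.15,0.2,0.3,0.45]}' 30
python3 -m crank '{"linear":[[0,0,0],[0,0,0],[0,0,0],[0,0,0.08],[0,0,0.24]],"delta_rot":[[0,0,0],[0,0,0],[0,0,0],[0,0,0],[0,0,0]],"fingers":[0.7,1,1,1,1]}'
python3 -m crank '{"linear":[[0,0,0.12],[0,0,0.16],[0,0,0.16]],"delta_rot":[[0,0,0],[0,0,0],[0,0,0]],"fingers":[1,1,1]}'
python3 - <<'E'
from h import *
g=snap('top','t3');w=snap('wrist','w3')
cv2.imwrite('pics/t3s.png',np.hstack([cv2.resize(g['image'][140:300,260:430],(400,376),interpolation=2),cv2.resize(w['image'],(400,300))[:, :].repeat(1,0) if 0 else cv2.resize(w['image'],(400,376))])[:,:,::-1])
p=[.566,-.040,.152]; print(proj(w,p))
E
```

```text
clock: 6.4
position: [0.4776, -0.1979, 0.1835]
tool_rot: [-3.142, -0.0, 3.141]
force: [-0.2, 0.5, 0.2]
grip_width: 0.0618
finger_force: 0.0
clock: 6.9
position: [0.4765, -0.1975, 0.2423]
tool_rot: [3.141, -0.004, -3.142]
force: [0.3, -0.5, 0.1]
grip_width: 0.0855
finger_force: 0.0
clock: 7.2
position: [0.4781, -0.198, 0.2846]
tool_rot: [-3.141, 0.002, -3.142]
force: [-0.2, 1.1, -0.4]
grip_width: 0.0855
finger_force: 0.0
[486.10369851 310.82098194]
```

View pics/t3s.png

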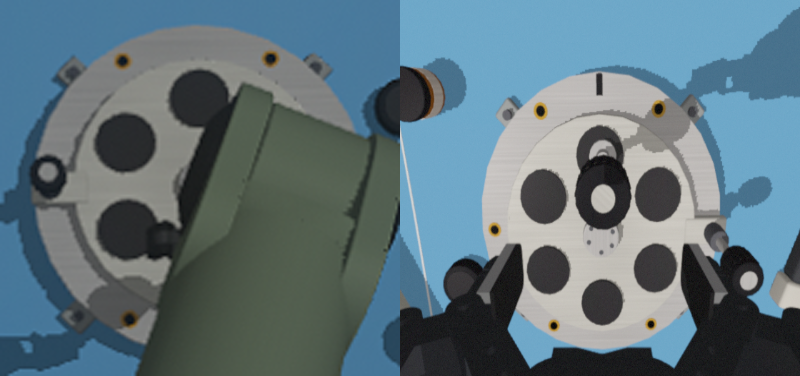

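The spindle stands centred on pad a. The knob's top is at about (487,314) in the wrist image, matching the prediction to within 1-2 mm. Taking the knob next.

```bash
python3 -m crank '{"linear":[[0.09,0.16,0],[0.18,0.32,0],[0.27,0.48,0],[0.356,0.64,0],[0.356,0.64,-0.15]],"delta_rot":[[0,0,0],[0,0,0],[0,0,0],[0,0,0],[0,0,0]],"fingers":[1,1,1,1,1]}' 80
python3 -m crank '{"linear":[[0,0,-0.15],[0,0,-0.3],[0,0,-0.43],[0,0,-0.43]],"delta_rot":[[0,0,0],[0,0,0],[0,0,0],[0,0,0]],"fingers":[1,1,0.5,0.2]}' 80
python3 -m crank '{"linear":[[0,0,0],[0,0,0],[0,0,0],[0,0,0],[0,0,0]],"delta_rot":[[0,0,0],[0,0,0],[0,0,0],[0,0,0],[0,0,0]],"fingers":[-0.1,-1,-1,-1,-1]}' 80
python3 -m crank '{"linear":[[0,0,0],[0,0,0]],"delta_rot":[[0,0,0],[0,0,0]],"fingers":[-1,-1]}' 80
python3 -m crank '{"linear":[[0,0,0.02],[0,0,0.04],[0,0,0.044],[0,0,0.044]],"delta_rot":[[0,0,0],[0,0,0],[0,0,0],[0,0,0]],"fingers":[-1,-1,-1,-1]}' 80
```

```text
clock: 7.8
position: [0.5702, -0.0316, 0.2468]
tool_rot: [3.139, 0.005, -3.135]
force: [0.4, -1.4, -1.3]
grip_width: 0.0855
finger_force: 0.0
clock: 8.2
position: [0.5637, -0.0378, 0.1338]
tool_rot: [-3.141, -0.008, -3.141]
force: [0.2, 0.8, 1.4]
grip_width: 0.0596
finger_force: 0.0
clock: 8.7
position: [0.5671, -0.0387, 0.1399]
tool_rot: [-3.141, 0.002, 3.141]
force: [-0.4, -6.5, -4.1]
grip_width: 0.0343
finger_force: 80.3
clock: 8.9
position: [0.5671, -0.0388, 0.1399]
tool_rot: [-3.141, 0.002, 3.141]
force: [0.4, -5.6, -4.2]
grip_width: 0.034
finger_force: 80.3
clock: 9.3
position: [0.5667, -0.0387, 0.1506]
tool_rot: [-3.141, 0.001, 3.141]
force: [0.7, -6.8, -12.0]
grip_width: 0.0345
finger_force: 80.5
```

```bash
cat > arc.py <<'E'
import numpy as np,sys
# target rows for arc: center, R, angles from a0 deg by steps; prints shares per 5-row call relative to previous commanded
def arc(a0,ths):
    P=lambda t:.16*np.array([np.cos(np.radians(a0+t)),np.sin(np.radians(a0+t))])
    b=P(0)
    for i in range(0,len(ths),5):
        print([[round(float(x),3) for x in (P(t)-b)/.25] for t in ths[i:i+5]]); b=P(ths[min(i+4,len(ths)-1)])
arc(float(sys.argv[1]),[2,5,9,13,17,21,25,29,33,37,41,45,49,53,56,58,59.5,60,60,60])
E
python3 arc.py 91.2; python3 arc.py 151.2; python3 arc.py 211.2
```

```text
[[-0.022, -0.001], [-0.056, -0.004], [-0.1, -0.01], [-0.144, -0.019], [-0.186, -0.032]]
[[-0.042, -0.015], [-0.083, -0.034], [-0.122, -0.055], [-0.16, -0.079], [-0.196, -0.105]]
[[-0.034, -0.029], [-0.066, -0.06], [-0.096, -0.093], [-0.123, -0.129], [-0.142, -0.156]]
[[-0.012, -0.019], [-0.02, -0.033], [-0.023, -0.038], [-0.023, -0.038], [-0.023, -0.038]]
[[-0.01, -0.02], [-0.025, -0.05], [-0.041, -0.092], [-0.055, -0.134], [-0.066, -0.177]]
[[-0.008, -0.044], [-0.012, -0.088], [-0.014, -0.133], [-0.012, -0.178], [-0.007, -0.222]]
[[0.008, -0.044], [0.019, -0.087], [0.033, -0.13], [0.05, -0.171], [0.064, -0.201]]
[[0.011, -0.02], [0.019, -0.034], [0.022, -0.039], [0.022, -0.039], [0.022, -0.039]]
[[0.012, -0.019], [0.031, -0.046], [0.059, -0.082], [0.089, -0.115], [0.121, -0.146]]
[[0.034, -0.029], [0.071, -0.055], [0.109, -0.078], [0.148, -0.099], [0.189, -0.117]]
[[0.042, -0.015], [0.085, -0.027], [0.129, -0.036], [0.173, -0.042], [0.206, -0.045]]
[[0.022, -0.001], [0.039, -0.001], [0.045, -0.001], [0.045, -0.001], [0.045, -0.001]]
```

```bash
python3 -m crank '{"linear":[[-0.022,-0.004,0],[-0.056,-0.008,0],[-0.1,-0.014,0],[-0.144,-0.023,0],[-0.186,-0.036,0]],"delta_rot":[[0,0,0],[0,0,0],[0,0,0],[0,0,0],[0,0,0]],"fingers":[-1,-1,-1,-1,-1]}' 80
python3 -m crank '{"linear":[[-0.042,-0.015,0],[-0.083,-0.034,0],[-0.122,-0.055,0],[-0.16,-0.079,0],[-0.196,-0.105,0]],"delta_rot":[[0,0,0],[0,0,0],[0,0,0],[0,0,0],[0,0,0]],"fingers":[-1,-1,-1,-1,-1]}' 80
python3 -m crank '{"linear":[[-0.034,-0.029,0],[-0.066,-0.06,0],[-0.096,-0.093,0],[-0.123,-0.129,0],[-0.142,-0.156,0]],"delta_rot":[[0,0,0],[0,0,0],[0,0,0],[0,0,0],[0,0,0]],"fingers":[-1,-1,-1,-1,-1]}' 80
python3 -m crank '{"linear":[[-0.012,-0.019,0],[-0.02,-0.033,0],[-0.023,-0.038,0],[-0.023,-0.038,0],[-0.023,-0.038,0]],"delta_rot":[[0,0,0],[0,0,0],[0,0,0],[0,0,0],[0,0,0]],"fingers":[-1,-1,-1,-1,-1]}' 80
```

```text
clock: 9.8
position: [0.5191, -0.0471, 0.1498]
tool_rot: [3.142, 0.0, 3.142]
force: [2.8, -2.3, -9.9]
grip_width: 0.0344
finger_force: 80.8
clock: 10.3
position: [0.4703, -0.0735, 0.1495]
tool_rot: [3.141, -0.0, -3.142]
force: [2.3, -0.6, -10.4]
grip_width: 0.034
finger_force: 80.8
clock: 10.8
position: [0.4347, -0.113, 0.1495]
tool_rot: [3.142, -0.001, 3.141]
force: [-0.4, 1.1, -9.5]
grip_width: 0.0339
finger_force: 80.7
clock: 11.3
position: [0.4298, -0.1215, 0.1494]
tool_rot: [-3.142, -0.0, -3.141]
force: [-1.7, 0.6, -9.7]
grip_width: 0.0339
finger_force: 80.6
```

```bash
python3 - <<'E'
import numpy as np
from scipy.optimize import least_squares
P=np.array([[.5669,-.0387],[.5191,-.0471],[.4703,-.0735],[.4347,-.113],[.4298,-.1215]])
r=least_squares(lambda c:np.hypot(*(P-c).T)-.16,[.57,-.198]); c=r.x; print(c,r.fun*1e3)
a=np.degrees(np.arctan2(*(P-c).T[::-1])); print(a,a-a[0])
for c in [c,np.array([.570,-.1975])]:
  t=c+.16*np.array([np.cos(np.radians(a[0]+60)),np.sin(np.radians(a[0]+60))]); print(t)
E
```

```text
[ 0.56987755 -0.1987361 ] [ 0.06380165 -0.08793805 -0.00071925  0.07388585 -0.04020782]
[ 91.06589204 108.51386858 128.4888604  147.61516365 151.12849068] [ 0.         17.44797655 37.42296836 56.54927162 60.06259865]
[ 0.42984928 -0.12132755]
[ 0.42997173 -0.12009145]
```

```bash
python3 -m crank '{"linear":[[0,0,-0.01],[0,0,-0.02],[0,0,-0.03],[0,0,-0.038],[0,0,-0.038]],"delta_rot":[[0,0,0],[0,0,0],[0,0,0],[0,0,0],[0,0,0]],"fingers":[-1,-1,-1,-1,-1]}' 80
python3 -m crank '{"linear":[[0,0,0],[0,0,0],[0,0,0],[0,0,0],[0,0,0]],"delta_rot":[[0,0,0],[0,0,0],[0,0,0],[0,0,0],[0,0,0]],"fingers":[-0.1,0.1,0.4,1,1]}' 30
```

```text
clock: 11.8
position: [0.4299, -0.1215, 0.1399]
tool_rot: [3.141, -0.0, -3.142]
force: [-3.4, 2.6, -5.5]
grip_width: 0.0343
finger_force: 81.8
clock: 12.3
position: [0.4301, -0.1217, 0.1402]
tool_rot: [-3.141, 0.0, 3.142]
force: [-0.4, 0.5, -0.3]
grip_width: 0.0848
finger_force: 0.0
```

```bash
python3 -m crank '{"linear":[[0,0,0.15],[0,0,0.3],[0,0.1,0.4],[0,0.3,0.4],[0,0.5,0.4]],"delta_rot":[[0,0,0],[0,0,0],[0,0,0],[0,0,0],[0,0,0]],"fingers":[1,1,1,1,1]}' 50
python3 -m crank '{"linear":[[0,0.2,0],[0,0.4,0],[0,0.6,0],[0,0.8,0],[0.01,0.91,0]],"delta_rot":[[0,0,0],[0,0,0],[0,0,0],[0,0,0],[0,0,0]],"fingers":[1,1,1,1,1]}' 50
python3 -m crank '{"linear":[[0,0,0],[0,0,0],[0,0,0]],"delta_rot":[[0,0,0],[0,0,0],[0,0,0]],"fingers":[1,1,1]}' 50
python3 - <<'E'
from h import *
print(observe()['position'])
g=snap('wrist','w4');t=snap('top','t4')
cv2.imwrite('pics/t4s.png',np.hstack([cv2.resize(t['image'][140:300,260:430],(400,376),interpolation=2),cv2.resize(g['image'],(400,376))])[:,:,::-1])
print(proj(g,[.4325,.2327,.122]))
E
```

```text
clock: 12.8
position: [0.4301, 0.0045, 0.241]
tool_rot: [3.141, 0.002, 3.14]
force: [1.2, -0.2, -0.3]
grip_width: 0.0854
finger_force: 0.0
clock: 13.3
position: [0.4315, 0.2349, 0.2401]
tool_rot: [3.14, 0.0, -3.138]
force: [0.2, -1.2, -0.5]
grip_width: 0.0854
finger_force: 0.0
clock: 13.6
position: [0.4325, 0.2298, 0.24]
tool_rot: [-3.141, -0.0, 3.14]
force: [-1.0, -0.3, -0.3]
grip_width: 0.0853
finger_force: 0.0
[0.43247535 0.22983255 0.24004325]
[286.15692782 206.39708381]
```

View pics/t4s.png

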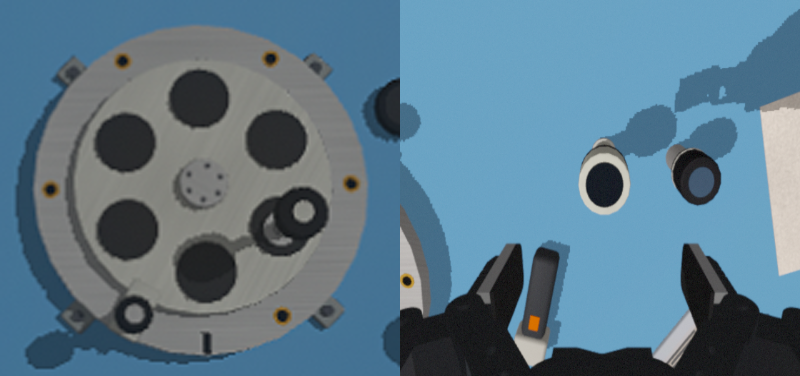

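The dial turned one hole with the pin by the pointer-side hole and the spindle still standing. The tube's lens is at (284,207) in the wrist image, 2 px from prediction.

```bash
python3 -m crank '{"linear":[[0,0.008,-0.1],[0,0.008,-0.24],[0,0.008,-0.4],[0,0.008,-0.532],[0,0.008,-0.532]],"delta_rot":[[0,0,0],[0,0,0],[0,0,0],[0,0,0],[0,0,0]],"fingers":[1,1,1,1,0.6]}' 50
python3 -m crank '{"linear":[[0,0,0],[0,0,0],[0,0,0],[0,0,0],[0,0,0]],"delta_rot":[[0,0,0],[0,0,0],[0,0,0],[0,0,0],[0,0,0]],"fingers":[0.4,0.3,0.2,0.1,-0.2]}' 50
python3 -m crank '{"linear":[[0,0,0],[0,0,0],[0,0,0]],"delta_rot":[[0,0,0],[0,0,0],[0,0,0]],"fingers":[-1,-1,-1]}' 60
python3 -m crank '{"linear":[[0,0,0.04],[0,0,0.12],[0,0,0.22],[0,0,0.36],[0,0,0.5]],"delta_rot":[[0,0,0],[0,0,0],[0,0,0],[0,0,0],[0,0,0]],"fingers":[-1,-1,-1,-1,-1]}' 60
```

```text
clock: 14.2
position: [0.4309, 0.2312, 0.1042]
tool_rot: [-3.138, -0.005, 3.141]
force: [0.1, 0.6, 0.7]
grip_width: 0.0732
finger_force: 0.0
clock: 14.7
position: [0.4333, 0.233, 0.1088]
tool_rot: [3.14, 0.002, 3.141]
force: [-0.8, -2.9, 16.9]
grip_width: 0.049
finger_force: 49.0
clock: 15.0
position: [0.4334, 0.233, 0.1088]
tool_rot: [3.14, 0.002, 3.141]
force: [-0.5, -2.8, 18.0]
grip_width: 0.0489
finger_force: 58.9
clock: 15.5
position: [0.432, 0.2326, 0.2342]
tool_rot: [3.141, 0.0, 3.142]
force: [1.1, -0.0, -2.8]
grip_width: 0.0484
finger_force: 62.6
```

```bash
python3 -m crank '{"linear":[[0,-0.03,0.1],[0,-0.1,0.2],[0.02,-0.22,0.264],[0.05,-0.38,0.264],[0.08,-0.55,0.264]],"delta_rot":[[0,0,0],[0,0,0],[0,0,0],[0,0,0],[0,0,0]],"fingers":[-1,-1,-1,-1,-1]}' 60
python3 -m crank '{"linear":[[0.02,-0.16,0],[0.04,-0.32,0],[0.06,-0.48,0],[0.08,-0.64,0],[0.09,-0.8,0]],"delta_rot":[[0,0,0],[0,0,0],[0,0,0],[0,0,0],[0,0,0]],"fingers":[-1,-1,-1,-1,-1]}' 60
python3 -m crank '{"linear":[[0.01,-0.14,0],[0.014,-0.26,0],[0.014,-0.34,0],[0.014,-0.375,0],[0.014,-0.375,0]],"delta_rot":[[0,0,0],[0,0,0],[0,0,0],[0,0,0],[0,0,0]],"fingers":[-1,-1,-1,-1,-1]}' 60
```

```text
clock: 16.0
position: [0.4522, 0.0944, 0.2996]
tool_rot: [3.14, 0.002, -3.14]
force: [1.0, -0.1, -3.4]
grip_width: 0.0485
finger_force: 62.7
clock: 16.5
position: [0.4747, -0.1062, 0.2991]
tool_rot: [3.141, 0.001, -3.141]
force: [-0.2, 0.7, -3.0]
grip_width: 0.0485
finger_force: 62.7
clock: 17.0
position: [0.4781, -0.199, 0.2986]
tool_rot: [3.142, 0.0, 3.14]
force: [0.9, 0.8, -2.3]
grip_width: 0.0486
finger_force: 62.7
```

```bash
python3 - <<'E'
from h import *
g=snap('wrist','w5'); s=snap('side','s5'); print(observe()['position'],observe()['force'],observe()['grip_width'])
cv2.imwrite('pics/w5s.png',np.hstack([cv2.resize(s['image'][150:330,150:400],(400,288),interpolation=2),cv2.resize(g['image'],(384,288))])[:,:,::-1])
E
```

```text
[ 0.47840061 -0.19735229  0.29833759] [ 0.81132687 -0.60612171 -2.35911759] 0.048600929517394184
```

View pics/w5s.png

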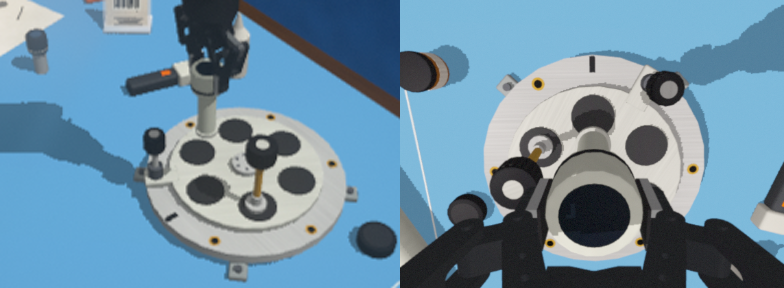

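The tube hangs straight above pad b, with the knob and spindle clear.

```bash
python3 -m crank '{"linear":[[0,0,-0.06],[0,0,-0.18],[0,0,-0.3],[0,0,-0.42],[0,0,-0.48]],"delta_rot":[[0,0,0],[0,0,0],[0,0,0],[0,0,0],[0,0,0]],"fingers":[-1,-1,-1,-1,-1]}' 60
python3 -m crank '{"linear":[[0,0,-0.02],[0,0,-0.036],[0,0,-0.036],[0,0,-0.044],[0,0,-0.052]],"delta_rot":[[0,0,0],[0,0,0],[0,0,0],[0,0,0],[0,0,0]],"fingers":[-1,-1,-1,-1,-1]}' 60
python3 -m crank '{"linear":[[0,0,-0.002],[0,0,-0.004],[0,0,-0.004]],"delta_rot":[[0,0,0],[0,0,0],[0,0,0]],"fingers":[-1,-1,-1]}' 60
```

```text
clock: 17.6
position: [0.4778, -0.1965, 0.1761]
tool_rot: [3.14, -0.002, -3.14]
force: [0.3, 0.8, -3.5]
grip_width: 0.0484
finger_force: 62.8
clock: 18.1
position: [0.4788, -0.1984, 0.1656]
tool_rot: [-3.141, 0.001, -3.141]
force: [0.0, -0.0, -3.5]
grip_width: 0.0486
finger_force: 62.8
clock: 18.4
position: [0.4789, -0.1985, 0.1649]
tool_rot: [-3.141, 0.002, 3.141]
force: [-1.6, 0.7, 10.1]
grip_width: 0.0486
finger_force: 64.6
```

Contact (10 N). Release, rise and move to the knob.

```bash
python3 -m crank '{"linear":[[0,0,0.002],[0,0,0.002],[0,0,0.002],[0,0,0.002],[0,0,0.002]],"delta_rot":[[0,0,0],[0,0,0],[0,0,0],[0,0,0],[0,0,0]],"fingers":[-1,0.2,0.25,0.35,0.5]}' 30
python3 -m crank '{"linear":[[0,0,0],[0,0,0],[0,0,0],[0,0,0.08],[0,0,0.24]],"delta_rot":[[0,0,0],[0,0,0],[0,0,0],[0,0,0],[0,0,0]],"fingers":[0.7,1,1,1,1]}'
python3 -m crank '{"linear":[[0,0,0.12],[0,0,0.16],[0,0,0.16]],"delta_rot":[[0,0,0],[0,0,0],[0,0,0]],"fingers":[1,1,1]}'
python3 -m crank '{"linear":[[-0.06,0.1,0],[-0.13,0.2,0],[-0.194,0.306,0],[-0.194,0.306,0],[-0.194,0.306,0]],"delta_rot":[[0,0,0],[0,0,0],[0,0,0],[0,0,0],[0,0,0]],"fingers":[1,1,1,1,1]}' 80
python3 - <<'E'
from h import *
g=snap('wrist','w6');s=snap('side','s6');print(observe()['position'])
print(proj(g,[.4298,-.1213,.152]))
cv2.imwrite('pics/w6s.png',np.hstack([cv2.resize(s['image'][150:330,150:400],(400,288),interpolation=2),cv2.resize(g['image'],(384,288))])[:,:,::-1])
E
```

```text
clock: 18.9
position: [0.4783, -0.1985, 0.1645]
tool_rot: [-3.142, -0.0, 3.141]
force: [0.1, -0.3, -0.0]
grip_width: 0.0641
finger_force: 0.0
clock: 19.4
position: [0.4772, -0.1979, 0.2233]
tool_rot: [3.141, -0.004, -3.141]
force: [0.8, -1.0, 0.7]
grip_width: 0.0853
finger_force: 0.0
clock: 19.7
position: [0.4789, -0.1985, 0.2656]
tool_rot: [-3.141, 0.002, -3.142]
force: [0.2, 0.1, -0.6]
grip_width: 0.0855
finger_force: 0.0
clock: 20.2
position: [0.4296, -0.1215, 0.2638]
tool_rot: [3.141, -0.001, -3.14]
force: [0.4, -0.4, 0.7]
grip_width: 0.0855
finger_force: 0.0
[ 0.43001584 -0.12235929  0.26398482]
[282.14813643 209.48658404]
```

View pics/w6s.png

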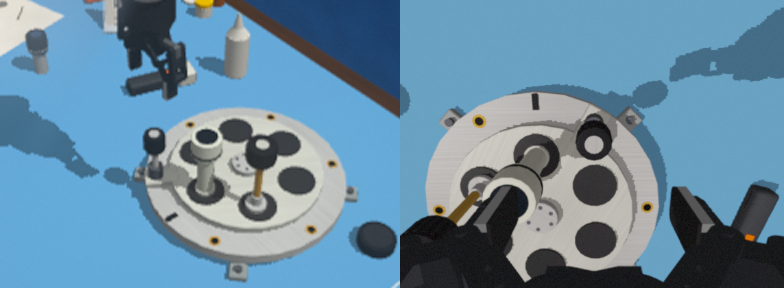

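Tube and spindle both stand on their pads. The knob top is at about (281,207) in the wrist image, as predicted. Taking the knob for index 2.

```bash
python3 -m crank '{"linear":[[0,0.002,-0.1],[0,0.002,-0.25],[0,0.002,-0.4],[0,0.002,-0.496],[0,0.002,-0.496]],"delta_rot":[[0,0,0],[0,0,0],[0,0,0],[0,0,0],[0,0,0]],"fingers":[0.5,0.5,0.5,0.5,0.2]}' 80
python3 -m crank '{"linear":[[0,0,0],[0,0,0],[0,0,0],[0,0,0],[0,0,0]],"delta_rot":[[0,0,0],[0,0,0],[0,0,0],[0,0,0],[0,0,0]],"fingers":[0,-1,-1,-1,-1]}' 80
python3 -m crank '{"linear":[[0,0,0.02],[0,0,0.04],[0,0,0.044],[0,0,0.044]],"delta_rot":[[0,0,0],[0,0,0],[0,0,0],[0,0,0]],"fingers":[-1,-1,-1,-1]}' 80
```

```text
clock: 20.8
position: [0.4284, -0.1219, 0.1378]
tool_rot: [3.142, -0.005, 3.14]
force: [-0.1, 0.1, 0.7]
grip_width: 0.0519
finger_force: 0.0
clock: 21.3
position: [0.4306, -0.1216, 0.1417]
tool_rot: [-3.141, 0.002, 3.141]
force: [-1.0, 0.8, 10.4]
grip_width: 0.034
finger_force: 79.9
clock: 21.7
position: [0.4301, -0.1214, 0.1518]
tool_rot: [-3.141, 0.001, -3.142]
force: [4.3, -2.5, -11.3]
grip_width: 0.0337
finger_force: 80.5
```

```bash
python3 -m crank '{"linear":[[-0.010,-0.020,0],[-0.025,-0.05,0],[-0.041,-0.092,0],[-0.055,-0.134,0],[-0.066,-0.177,0]],"delta_rot":[[0,0,0],[0,0,0],[0,0,0],[0,0,0],[0,0,0]],"fingers":[-1,-1,-1,-1,-1]}' 80
python3 -m crank '{"linear":[[-0.008,-0.044,0],[-0.012,-0.088,0],[-0.014,-0.133,0],[-0.012,-0.178,0],[-0.007,-0.222,0]],"delta_rot":[[0,0,0],[0,0,0],[0,0,0],[0,0,0],[0,0,0]],"fingers":[-1,-1,-1,-1,-1]}' 80
python3 -m crank '{"linear":[[0.008,-0.044,0],[0.019,-0.087,0],[0.033,-0.13,0],[0.05,-0.171,0],[0.064,-0.201,0]],"delta_rot":[[0,0,0],[0,0,0],[0,0,0],[0,0,0],[0,0,0]],"fingers":[-1,-1,-1,-1,-1]}' 80
python3 -m crank '{"linear":[[0.011,-0.020,0],[0.019,-0.034,0],[0.022,-0.039,0],[0.022,-0.039,0],[0.022,-0.039,0]],"delta_rot":[[0,0,0],[0,0,0],[0,0,0],[0,0,0],[0,0,0]],"fingers":[-1,-1,-1,-1,-1]}' 80
```

```text
clock: 22.2
position: [0.4131, -0.1666, 0.1515]
tool_rot: [-3.142, 0.0, 3.141]
force: [6.9, 0.0, -10.1]
grip_width: 0.0337
finger_force: 80.9
clock: 22.7
position: [0.4113, -0.2219, 0.1515]
tool_rot: [3.141, -0.0, 3.141]
force: [6.4, 3.3, -11.2]
grip_width: 0.034
finger_force: 80.9
clock: 23.2
position: [0.4272, -0.272, 0.1512]
tool_rot: [3.141, -0.001, 3.141]
force: [3.8, 4.0, -9.6]
grip_width: 0.0344
finger_force: 81.0
clock: 23.7
position: [0.4327, -0.2812, 0.1515]
tool_rot: [-3.141, -0.0, 3.141]
force: [1.4, -0.8, -10.5]
grip_width: 0.0336
finger_force: 80.8
```

Within 0.3 mm of the hole target (0.4329, -0.2814). Lowering and releasing.

```bash
python3 -m crank '{"linear":[[0,0,-0.01],[0,0,-0.02],[0,0,-0.03],[0,0,-0.04],[0,0,-0.04]],"delta_rot":[[0,0,0],[0,0,0],[0,0,0],[0,0,0],[0,0,0]],"fingers":[-1,-1,-1,-1,-1]}' 80
python3 -m crank '{"linear":[[0,0,0],[0,0,0],[0,0,0],[0,0,0],[0,0,0]],"delta_rot":[[0,0,0],[0,0,0],[0,0,0],[0,0,0],[0,0,0]],"fingers":[-0.1,0.1,0.3,0.5,0.5]}' 30
python3 -m crank '{"linear":[[0,0,0.15],[0,0,0.3],[0,0,0.45],[0,0.1,0.52],[0,0.3,0.52]],"delta_rot":[[0,0,0],[0,0,0],[0,0,0],[0,0,0],[0,0,0]],"fingers":[0.5,0.5,0.5,1,1]}' 50
python3 -m crank '{"linear":[[0,0.2,0],[0,0.4,0],[0,0.6,0],[0,0.8,0],[0,1,0]],"delta_rot":[[0,0,0],[0,0,0],[0,0,0],[0,0,0],[0,0,0]],"fingers":[1,1,1,1,1]}' 50
python3 -m crank '{"linear":[[0,0.2,0],[0,0.4,-0.08],[0,0.6,-0.16],[0,0.8,-0.24],[0,0.99,-0.24]],"delta_rot":[[0,0,0],[0,0,0],[0,0,0],[0,0,0],[0,0,0]],"fingers":[1,1,1,1,1]}' 50
python3 -m crank '{"linear":[[0.02,0.16,0],[0.02,0.16,0],[0.02,0.16,0],[0.02,0.16,0]],"delta_rot":[[0,0,0],[0,0,0],[0,0,0],[0,0,0]],"fingers":[1,1,1,1]}' 50
python3 - <<'E'
from h import *
g=snap('wrist','w7');t=snap('top','t7');print(observe()['position'])
I=g['image'].astype(int);p=proj(g,[.437,.3315,.098]).round().astype(int); print(p)
m=np.zeros(I.shape[:2],np.uint8); m[p[1]-45:p[1]+45,p[0]-45:p[0]+45]=1
k=((I.max(2)<75)|((I[:,:,2]>I[:,:,0]+10)&(I.max(2)<130)&(I.max(2)-I.min(2)<60))).astype(np.uint8)*m
n,l,s,c=cv2.connectedComponentsWithStats(k);i=1+np.argmax(s[1:,4]);print(s[i],c[i],at(g,*c[i],.098))
cv2.imwrite('pics/t7s.png',np.hstack([cv2.resize(t['image'][140:300,260:430],(400,376),interpolation=2),cv2.resize(g['image'],(400,376))])[:,:,::-1])
E
```

```text
clock: 24.2
position: [0.4333, -0.2817, 0.1419]
tool_rot: [-3.141, 0.001, 3.141]
force: [-2.6, -2.7, -1.2]
grip_width: 0.0338
finger_force: 82.4
clock: 24.7
position: [0.4332, -0.2811, 0.1416]
tool_rot: [-3.142, 0.0, -3.142]
force: [-0.1, -0.2, 0.4]
grip_width: 0.0636
finger_force: 0.0
clock: 25.2
position: [0.4337, -0.2081, 0.2739]
tool_rot: [-3.139, 0.004, 3.137]
force: [1.3, 0.7, -1.0]
grip_width: 0.0852
finger_force: 0.0
clock: 25.7
position: [0.4327, 0.0458, 0.2719]
tool_rot: [3.141, 0.001, 3.141]
force: [1.5, 0.7, -0.4]
grip_width: 0.0856
finger_force: 0.0
clock: 26.2
position: [0.4322, 0.2842, 0.2104]
tool_rot: [-3.14, -0.002, 3.141]
force: [1.4, -0.5, 0.7]
grip_width: 0.0856
finger_force: 0.0
clock: 26.6
position: [0.4383, 0.322, 0.2121]
tool_rot: [-3.141, -0.0, 3.141]
force: [0.3, -0.1, -0.2]
grip_width: 0.0856
finger_force: 0.0
[0.43841761 0.32193519 0.21240791]
[296 206]
[ 266  161   65   75 3515] [297.7428165  200.62958748] [0.4330946  0.33249786 0.098     ]
```

View pics/t7s.png

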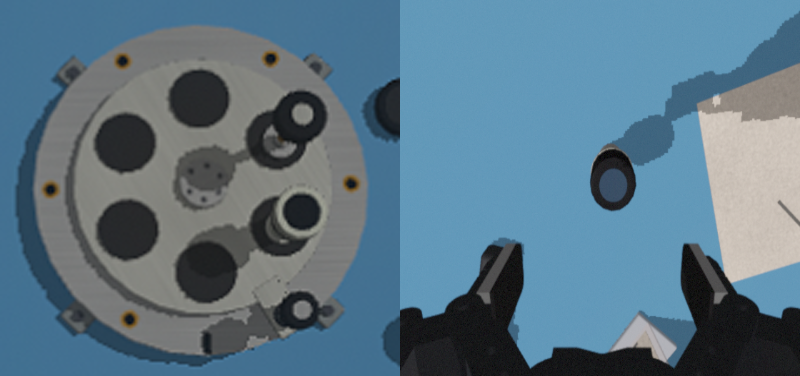

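The dial is at the third hole, with spindle and tube standing. The eyepiece lens is at about (298,206) in the wrist image, giving roughly (0.4365, 0.3325).

```bash
python3 -m crank '{"linear":[[-0.008,0.042,-0.1],[-0.008,0.042,-0.24],[-0.008,0.042,-0.4],[-0.008,0.042,-0.528],[-0.008,0.042,-0.528]],"delta_rot":[[0,0,0],[0,0,0],[0,0,0],[0,0,0],[0,0,0]],"fingers":[1,1,1,1,0.6]}' 50
python3 -m crank '{"linear":[[0,0,0],[0,0,0],[0,0,0],[0,0,0],[0,0,0]],"delta_rot":[[0,0,0],[0,0,0],[0,0,0],[0,0,0],[0,0,0]],"fingers":[0.4,0.2,0.1,0,-0.2]}' 50
python3 -m crank '{"linear":[[0,0,0],[0,0,0],[0,0,0]],"delta_rot":[[0,0,0],[0,0,0],[0,0,0]],"fingers":[-1,-1,-1]}' 60
python3 -m crank '{"linear":[[0,0,0.04],[0,0,0.12],[0,0,0.22],[0,0,0.36],[0,0,0.5]],"delta_rot":[[0,0,0],[0,0,0],[0,0,0],[0,0,0],[0,0,0]],"fingers":[-1,-1,-1,-1,-1]}' 60
```

```text
clock: 27.2
position: [0.4348, 0.3315, 0.0772]
tool_rot: [-3.138, -0.004, 3.141]
force: [-1.4, 0.2, 0.6]
grip_width: 0.0733
finger_force: 0.0
clock: 27.7
position: [0.437, 0.3337, 0.0819]
tool_rot: [3.14, 0.002, 3.141]
force: [-0.9, -4.5, 15.8]
grip_width: 0.0429
finger_force: 48.5
clock: 28.0
position: [0.437, 0.3337, 0.0819]
tool_rot: [3.14, 0.002, 3.141]
force: [-0.9, -3.1, 17.5]
grip_width: 0.0429
finger_force: 58.4
clock: 28.5
position: [0.4358, 0.3333, 0.2072]
tool_rot: [3.141, 0.0, -3.142]
force: [0.3, 0.3, -2.8]
grip_width: 0.0427
finger_force: 61.2
```

```bash
python3 -m crank '{"linear":[[0,-0.04,0.06],[0,-0.12,0.12],[0.02,-0.26,0.14],[0.04,-0.42,0.14],[0.06,-0.6,0.14]],"delta_rot":[[0,0,0],[0,0,0],[0,0,0],[0,0,0],[0,0,0]],"fingers":[-1,-1,-1,-1,-1]}' 60
python3 -m crank '{"linear":[[0.02,-0.18,0],[0.04,-0.36,0],[0.06,-0.54,0],[0.08,-0.72,0],[0.09,-0.9,0]],"delta_rot":[[0,0,0],[0,0,0],[0,0,0],[0,0,0],[0,0,0]],"fingers":[-1,-1,-1,-1,-1]}' 60
python3 -m crank '{"linear":[[0.01,-0.17,0],[0.02,-0.34,0],[0.02,-0.48,0],[0.02,-0.57,0],[0.02,-0.62,0]],"delta_rot":[[0,0,0],[0,0,0],[0,0,0],[0,0,0],[0,0,0]],"fingers":[-1,-1,-1,-1,-1]}' 60
python3 -m crank '{"linear":[[0,-0.006,0],[0,-0.006,0],[0,-0.006,0]],"delta_rot":[[0,0,0],[0,0,0],[0,0,0]],"fingers":[-1,-1,-1]}' 60
```

```text
clock: 29.0
position: [0.4507, 0.182, 0.2404]
tool_rot: [3.141, 0.0, -3.141]
force: [0.6, -0.5, -2.4]
grip_width: 0.0429
finger_force: 61.3
clock: 29.5
position: [0.473, -0.0437, 0.2404]
tool_rot: [3.141, 0.0, 3.141]
force: [0.9, 0.0, -2.6]
grip_width: 0.0427
finger_force: 61.3
clock: 30.0
position: [0.4776, -0.1987, 0.2401]
tool_rot: [-3.141, -0.0, 3.139]
force: [0.2, 0.6, -2.7]
grip_width: 0.0428
finger_force: 61.3
clock: 30.3
position: [0.4788, -0.1966, 0.2401]
tool_rot: [3.141, -0.0, -3.14]
force: [-0.4, 0.0, -2.6]
grip_width: 0.0427
finger_force: 61.3
```

```bash
python3 - <<'E'
from h import *
g=snap('wrist','w8'); s=snap('side','s8'); print(observe()['position'],observe()['force'],observe()['grip_width'])
cv2.imwrite('pics/w8s.png',np.hstack([cv2.resize(s['image'][150:330,150:400],(400,288),interpolation=2),cv2.resize(g['image'],(384,288))])[:,:,::-1])
E
```

```text
[ 0.47881043 -0.19687497  0.24019308] [ 0.53767995  0.09219211 -2.93912185] 0.04282853124171259
```

View pics/w8s.png

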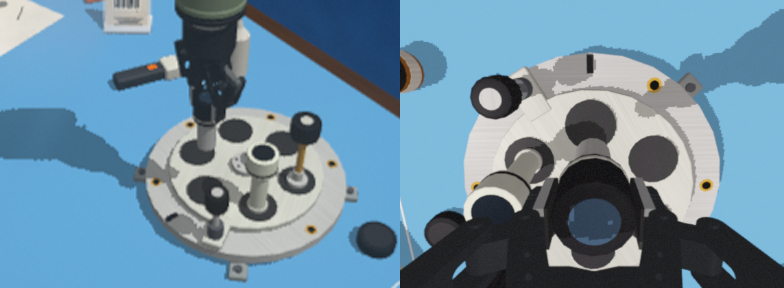

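The eyepiece hangs straight over pad c. The side view also shows the scanner was knocked aside, so I'll re-measure it later.

```bash
python3 -m crank '{"linear":[[0,-0.006,-0.05],[0,-0.006,-0.15],[0,-0.006,-0.25],[0,-0.006,-0.34],[0,-0.006,-0.37]],"delta_rot":[[0,0,0],[0,0,0],[0,0,0],[0,0,0],[0,0,0]],"fingers":[-1,-1,-1,-1,-1]}' 60
python3 -m crank '{"linear":[[0,0,-0.012],[0,0,-0.024],[0,0,-0.03],[0,0,-0.036],[0,0,-0.036]],"delta_rot":[[0,0,0],[0,0,0],[0,0,0],[0,0,0],[0,0,0]],"fingers":[-1,-1,-1,-1,-1]}' 60
python3 -m crank '{"linear":[[0,0,-0.002],[0,0,-0.005],[0,0,-0.005]],"delta_rot":[[0,0,0],[0,0,0],[0,0,0]],"fingers":[-1,-1,-1]}' 60
```

```text
clock: 30.9
position: [0.4775, -0.1988, 0.1451]
tool_rot: [3.141, -0.003, -3.141]
force: [-0.4, -0.6, -1.4]
grip_width: 0.0429
finger_force: 61.4
clock: 31.4
position: [0.4788, -0.1995, 0.1389]
tool_rot: [-3.141, 0.001, 3.142]
force: [0.2, -0.4, -2.4]
grip_width: 0.0426
finger_force: 61.4
clock: 31.7
position: [0.479, -0.1997, 0.138]
tool_rot: [-3.141, 0.001, 3.141]
force: [-0.5, 0.9, 7.7]
grip_width: 0.0426
finger_force: 62.4
```

```bash
python3 -m crank '{"linear":[[0,0,0.002],[0,0,0.002],[0,0,0.002],[0,0,0.002],[0,0,0.002]],"delta_rot":[[0,0,0],[0,0,0],[0,0,0],[0,0,0],[0,0,0]],"fingers":[-1,0.05,0.15,0.3,0.45]}' 30
python3 -m crank '{"linear":[[0,0,0],[0,0,0],[0,0,0.06],[0,0,0.2],[0,0,0.36]],"delta_rot":[[0,0,0],[0,0,0],[0,0,0],[0,0,0],[0,0,0]],"fingers":[0.5,0.5,0.5,0.5,0.5]}'
python3 -m crank '{"linear":[[0,0,0.1],[0,0,0.14],[-0.06,-0.1,0.14],[-0.12,-0.2,0.14],[-0.184,-0.328,0.14]],"delta_rot":[[0,0,0],[0,0,0],[0,0,0],[0,0,0],[0,0,0]],"fingers":[0.5,0.5,0.5,0.5,0.5]}'
python3 -m crank '{"linear":[[0,0,0],[0,0,0],[0,0,0]],"delta_rot":[[0,0,0],[0,0,0],[0,0,0]],"fingers":[0.5,0.5,0.5]}' 80
python3 - <<'E'
from h import *
g=snap('wrist','w9');s=snap('side','s9');print(observe()['position'],proj(g,[.433,-.2815,.152]))
cv2.imwrite('pics/w9s.png',np.hstack([cv2.resize(s['image'][150:330,150:400],(400,288),interpolation=2),cv2.resize(g['image'],(384,288))])[:,:,::-1])
E
```

```text
clock: 32.2
position: [0.4786, -0.1995, 0.1379]
tool_rot: [-3.142, -0.0, -3.142]
force: [-0.7, 0.2, -0.0]
grip_width: 0.062
finger_force: 0.0
clock: 32.7
position: [0.4779, -0.1993, 0.2283]
tool_rot: [3.141, -0.002, 3.141]
force: [0.5, -0.1, 0.1]
grip_width: 0.064
finger_force: 0.0
clock: 33.2
position: [0.4321, -0.2815, 0.2623]
tool_rot: [3.141, -0.001, -3.14]
force: [0.2, -0.5, 0.0]
grip_width: 0.0638
finger_force: 0.0
clock: 33.5
position: [0.433, -0.2807, 0.2625]
tool_rot: [3.141, -0.0, -3.141]
force: [0.4, 1.0, -0.6]
grip_width: 0.0639
finger_force: 0.0
[ 0.43307729 -0.28058088  0.26263713] [280.45907163 209.7882682 ]
```

View pics/w9s.png

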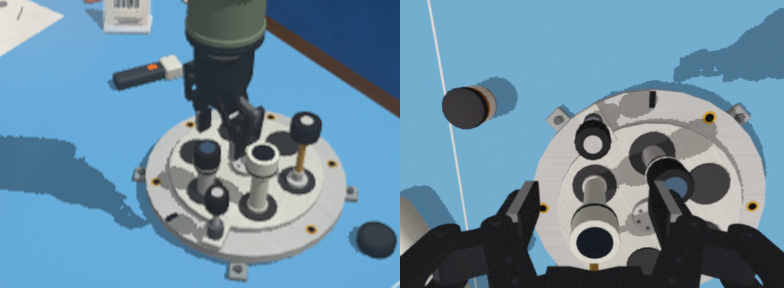

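All three parts stand, and the knob is at about (281,208), as predicted. Index 3 next.

```bash
python3 -m crank '{"linear":[[0,-0.004,-0.1],[0,-0.004,-0.25],[0,-0.004,-0.4],[0,-0.004,-0.49],[0,-0.004,-0.49]],"delta_rot":[[0,0,0],[0,0,0],[0,0,0],[0,0,0],[0,0,0]],"fingers":[0.5,0.5,0.5,0.5,0.2]}' 80
python3 -m crank '{"linear":[[0,0,0],[0,0,0],[0,0,0],[0,0,0],[0,0,0]],"delta_rot":[[0,0,0],[0,0,0],[0,0,0],[0,0,0],[0,0,0]],"fingers":[0,-1,-1,-1,-1]}' 80
python3 -m crank '{"linear":[[0,0,0.02],[0,0,0.04],[0,0,0.044],[0,0,0.044]],"delta_rot":[[0,0,0],[0,0,0],[0,0,0],[0,0,0]],"fingers":[-1,-1,-1,-1]}' 80
```

```text
clock: 34.1
position: [0.4317, -0.2811, 0.1379]
tool_rot: [3.139, -0.004, -3.14]
force: [-1.0, -0.1, -0.1]
grip_width: 0.0517
finger_force: 0.0
clock: 34.6
position: [0.4336, -0.2828, 0.1419]
tool_rot: [-3.141, 0.003, -3.141]
force: [0.9, 2.2, 9.9]
grip_width: 0.034
finger_force: 80.2
clock: 35.0
position: [0.4329, -0.2822, 0.1516]
tool_rot: [3.141, 0.001, -3.141]
force: [4.9, 1.8, -10.0]
grip_width: 0.0341
finger_force: 80.5
```

```bash
python3 -m crank '{"linear":[[0.012,-0.019,0],[0.031,-0.046,0],[0.059,-0.082,0],[0.089,-0.115,0],[0.121,-0.145,0]],"delta_rot":[[0,0,0],[0,0,0],[0,0,0],[0,0,0],[0,0,0]],"fingers":[-1,-1,-1,-1,-1]}' 80
python3 -m crank '{"linear":[[0.034,-0.029,0],[0.071,-0.055,0],[0.109,-0.078,0],[0.148,-0.098,0],[0.189,-0.116,0]],"delta_rot":[[0,0,0],[0,0,0],[0,0,0],[0,0,0],[0,0,0]],"fingers":[-1,-1,-1,-1,-1]}' 80
python3 -m crank '{"linear":[[0.042,-0.015,0],[0.085,-0.027,0],[0.129,-0.036,0],[0.173,-0.042,0],[0.206,-0.045,0]],"delta_rot":[[0,0,0],[0,0,0],[0,0,0],[0,0,0],[0,0,0]],"fingers":[-1,-1,-1,-1,-1]}' 80
python3 -m crank '{"linear":[[0.022,-0.001,0],[0.039,-0.001,0],[0.045,-0.001,0],[0.045,-0.001,0],[0.045,-0.001,0]],"delta_rot":[[0,0,0],[0,0,0],[0,0,0],[0,0,0],[0,0,0]],"fingers":[-1,-1,-1,-1,-1]}' 80
```

```text
clock: 35.5
position: [0.4627, -0.3183, 0.151]
tool_rot: [3.14, -0.001, -3.141]
force: [1.3, 4.8, -10.0]
grip_width: 0.0338
finger_force: 80.8
clock: 36.0
position: [0.5103, -0.3479, 0.1511]
tool_rot: [3.141, -0.001, 3.141]
force: [-0.7, 3.5, -10.3]
grip_width: 0.0338
finger_force: 80.9
clock: 36.5
position: [0.5622, -0.3593, 0.1511]
tool_rot: [-3.141, -0.001, 3.141]
force: [-1.2, -0.2, -9.9]
grip_width: 0.0337
finger_force: 80.9
clock: 37.0
position: [0.5728, -0.3594, 0.1516]
tool_rot: [-3.141, 0.0, 3.141]
force: [0.9, -0.7, -10.6]
grip_width: 0.034
finger_force: 80.9
```

```bash
python3 -m crank '{"linear":[[0,0,-0.01],[0,0,-0.02],[0,0,-0.03],[0,0,-0.04],[0,0,-0.04]],"delta_rot":[[0,0,0],[0,0,0],[0,0,0],[0,0,0],[0,0,0]],"fingers":[-1,-1,-1,-1,-1]}' 80
python3 -m crank '{"linear":[[0,0,0],[0,0,0],[0,0,0],[0,0,0],[0,0,0]],"delta_rot":[[0,0,0],[0,0,0],[0,0,0],[0,0,0],[0,0,0]],"fingers":[-0.1,0.1,0.3,0.5,0.5]}' 30
python3 -m crank '{"linear":[[0,0,0.15],[0,0,0.3],[0,0,0.45],[0,0,0.6],[-0.1,0.06,0.68]],"delta_rot":[[0,0,0],[0,0,0],[0,0,0],[0,0,0],[0,0,0]],"fingers":[0.5,0.5,0.5,0.5,0.5]}'
python3 -m crank '{"linear":[[-0.07,0.18,0],[-0.12,0.36,0],[-0.12,0.54,0],[-0.12,0.72,0],[-0.12,0.9,0]],"delta_rot":[[0,0,0],[0,0,0],[0,0,0],[0,0,0],[0,0,0]],"fingers":[0.5,0.5,0.5,0.5,0.5]}'
python3 -m crank '{"linear":[[0,0.18,0],[0,0.36,0],[0,0.54,0],[0,0.72,0],[0,0.9,0]],"delta_rot":[[0,0,0],[0,0,0],[0,0,0],[0,0,0],[0,0,0]],"fingers":[0.5,0.5,0.5,0.5,0.5]}'
python3 -m crank '{"linear":[[0,0,0],[0,0,0],[0,0,0]],"delta_rot":[[0,0,0],[0,0,0],[0,0,0]],"fingers":[0.5,0.5,0.5]}'
python3 - <<'E'
from h import *
g=snap('wrist','w10');t=snap('top','t10');print(observe()['position'])
cv2.imwrite('pics/t10s.png',np.hstack([cv2.resize(t['image'][80:320,80:430],(440,302),interpolation=2),cv2.resize(g['image'],(360,302))])[:,:,::-1])
E
```

```text
clock: 37.5
position: [0.5735, -0.3594, 0.1421]
tool_rot: [-3.141, 0.002, -3.142]
force: [0.3, -0.6, 1.0]
grip_width: 0.0339
finger_force: 82.1
clock: 38.0
position: [0.5729, -0.3593, 0.1414]
tool_rot: [-3.142, 0.0, 3.142]
force: [-0.7, 1.3, -0.2]
grip_width: 0.0642
finger_force: 0.0
clock: 38.5
position: [0.5496, -0.3452, 0.3139]
tool_rot: [-3.14, 0.003, -3.141]
force: [0.4, 0.2, -0.9]
grip_width: 0.0641
finger_force: 0.0
clock: 39.0
position: [0.5175, -0.1175, 0.3117]
tool_rot: [-3.142, 0.001, 3.141]
force: [0.9, -0.1, 0.0]
grip_width: 0.0641
finger_force: 0.0
clock: 39.5
position: [0.5176, 0.1075, 0.3117]
tool_rot: [3.141, 0.001, 3.141]
force: [0.8, -0.3, -0.1]
grip_width: 0.0642
finger_force: 0.0
clock: 39.8
position: [0.5179, 0.1049, 0.3115]
tool_rot: [-3.141, 0.0, 3.141]
force: [0.2, -0.7, -0.1]
grip_width: 0.0638
finger_force: 0.0
[0.5180133  0.10463596 0.31150195]
```

View pics/t10s.png

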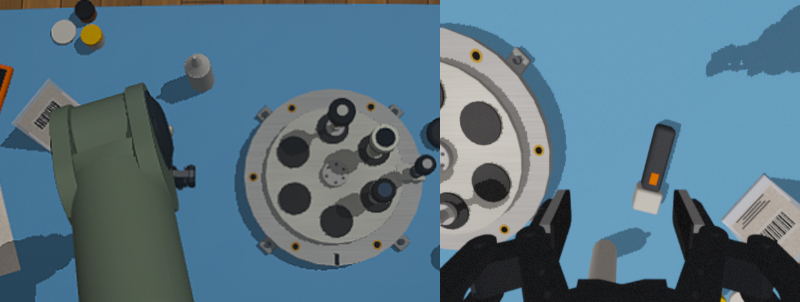

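The dial shows all three parts standing after the third index. The scanner's handle is at (342,216) and its head at (322,278) in the wrist image, with the barcode at about (521,299). I'll measure both by code.

```bash
python3 - <<'E'
from h import *
w=load('w10');t=load('top0');s=load('side0')
I=w['image'].astype(int)
def comps(mask,box,n,minA=30):
    m=np.zeros(mask.shape,np.uint8);x0,y0,x1,y1=box;m[y0:y1,x0:x1]=mask[y0:y1,x0:x1]
    k,l,st,c=cv2.connectedComponentsWithStats(m)
    for i in range(1,k):
        if st[i,4]>=minA:
            pts=np.argwhere(l==i)[:,::-1].astype(np.float32); r=cv2.minAreaRect(pts); print(n,st[i].tolist(),c[i].round(1),np.round(cv2.boxPoints(r),1).tolist())
comps(I.max(2)<75,(300,160,375,270),'handle')
comps((I[:,:,0]>180)&(I[:,:,1]<170)&(I[:,:,2]<90),(300,160,375,300),'orange',5)
comps((I.min(2)>165),(290,250,365,310),'head')
def bars(g,box,th):
    J=g['image'].astype(int);x0,y0,x1,y1=box;J=J[y0:y1,x0:x1]
    m=(J.max(2)<th).astype(np.uint8); m=cv2.morphologyEx(m,cv2.MORPH_CLOSE,np.ones((5,5),np.uint8))
    k,l,st,c=cv2.connectedComponentsWithStats(m);i=1+np.argmax(st[1:,4]);r=cv2.minAreaRect(np.argwhere(l==i)[:,::-1].astype(np.float32))
    print('bars',st[i].tolist(),(c[i]+[x0,y0]).round(1),np.array(r[0])+[x0,y0],r[1:],'corners',(cv2.boxPoints(r)+[x0,y0]).round(1).tolist()); return np.array(r[0])+[x0,y0]
a=bars(t,(100,148,140,190),95); b=bars(s,(214,140,246,166),95); c=bars(w,(470,255,560,345),95)
def tri(*gp):
    A=np.zeros((3,3));v=np.zeros(3)
    for g,p in gp:
        o,d=ray(g,*p);d/=np.linalg.norm(d);M=np.eye(3)-np.outer(d,d);A+=M;v+=M@o
    return np.linalg.solve(A,v)
print('ts',tri((t,a),(s,b)),'tsw',tri((t,a),(s,b),(w,c)),'tw',tri((t,a),(w,c)))
for g,p in((t,a),(s,b),(w,c)): print(at(g,*p,.062))
E
```

```text
handle [313, 172, 53, 95, 2689] [339.4 216. ] [[309.8999938964844, 260.0], [336.5, 169.39999389648438], [367.8999938964844, 178.60000610351562], [341.29998779296875, 269.29998779296875]]
handle [364, 264, 10, 6, 46] [368.1 266.9] [[364.0, 269.0], [364.0, 264.0], [373.0, 264.0], [373.0, 269.0]]
orange [325, 241, 15, 16, 168] [332.3 248.5] [[324.8999938964844, 254.39999389648438], [329.1000061035156, 239.6999969482422], [339.6000061035156, 242.8000030517578], [335.5, 257.3999938964844]]
head [301, 265, 43, 33, 971] [321.7 281.2] [[300.20001220703125, 289.70001220703125], [306.0, 264.29998779296875], [343.5, 273.0], [337.6000061035156, 298.29998779296875]]
bars [7, 12, 21, 23, 204] [117.5 171. ] [117.90163994 171.4180336 ] ((10.114913940429688, 23.30271339416504), 39.80556869506836) corners [[106.6, 177.1], [121.5, 159.2], [129.2, 165.7], [114.3, 183.6]]
bars [18, 9, 1, 3, 3] [232. 150.] [232. 150.] ((2.0, 0.0), -90.0) corners [[232.0, 151.0], [232.0, 151.0], [232.0, 149.0], [232.0, 149.0]]
bars [0, 53, 68, 37, 1307] [505.9 331.5] [503.5 326. ] ((67.0, 36.0), 0.0) corners [[470.0, 344.0], [470.0, 308.0], [537.0, 308.0], [537.0, 344.0]]
ts [0.69559322 0.37010806 0.06731825] tsw [0.69552892 0.36339063 0.06839507] tw [0.6975385  0.36780704 0.05884355]
[0.69108593 0.37515777 0.062     ]
[0.70618377 0.37468897 0.062     ]
[0.70049682 0.35684314 0.062     ]
```

```bash
python3 - <<'E'
from h import *
w=load('w10');t=load('top0')
for n,u,v,z in [('rear top',352.2,174,.03),('rear bot',352.2,174,0),('handle front',325.6,264.6,.03),('orange',332.3,248.5,.031),('headback',324.7,268.7,.032),('headfront',319,294,.032),('headfront0',319,294,0),('handlec',339.4,216,.03),('headc',321.7,281.2,.032)]: print(n,at(w,u,v,z).round(4))
p=[at(t,u,v,.062) for u,v in [(114.3,183.6),(129.2,165.7),(106.6,177.1),(121.5,159.2)]]
for a,b in((0,1),(2,3)): d=p[b]-p[a]; print('len',np.hypot(*d[:2]),'dir',np.degrees(np.arctan2(d[1],d[0])))
# label/stand in w10: bright low-sat pixels on the stand
I=w['image'].astype(int);x0,y0,x1,y1=470,240,560,345
m=((I.max(2)-I.min(2)<45)&(I.max(2)>120)).astype(np.uint8);m[:,:470]=0;m[:230]=0
k,l,s,c=cv2.connectedComponentsWithStats(m);i=1+np.argmax(s[1:,4]);print(s[i],c[i],np.round(cv2.boxPoints(cv2.minAreaRect(np.argwhere(l==i)[:,::-1].astype(np.float32)))).tolist())
print(proj(w,[.691,.375,.062]))
E
python3 -m crank '{"linear":[[0.08,0.18,0],[0.16,0.36,0],[0.24,0.54,0],[0.32,0.72,0],[0.4,0.84,0]],"delta_rot":[[0,0,0],[0,0,0],[0,0,0],[0,0,0],[0,0,0]],"fingers":[0.5,0.5,0.5,0.5,0.5]}'
python3 -m crank '{"linear":[[0,0,0],[0,0,0],[0,0,0]],"delta_rot":[[0,0,0],[0,0,0],[0,0,0]],"fingers":[0.5,0.5,0.5]}'
python3 - <<'E'
from h import *
w=snap('wrist','w11');I=w['image'].astype(int);p=proj(w,[.691,.375,.062]);print(observe()['position'],p)
u,v=p.astype(int);x0,y0=max(u-75,0),max(v-75,0);J=I[y0:v+75,x0:u+75]
m=cv2.morphologyEx((J.max(2)<95).astype(np.uint8),cv2.MORPH_CLOSE,np.ones((7,7),np.uint8))
k,l,s,c=cv2.connectedComponentsWithStats(m)
for i in range(1,k):
    if s[i,4]>60:
        r=cv2.minAreaRect(np.argwhere(l==i)[:,::-1].astype(np.float32));q=np.array(r[0])+[x0,y0];b=cv2.boxPoints(r)+[x0,y0];print(s[i],q,r[1:],at(w,*q,.062).round(4),b.round(1).tolist())
E
```

```text
rear top [0.5304 0.1819 0.03  ]
rear bot [0.5367 0.1875 0.    ]
handle front [0.6399 0.1562 0.03  ]
orange [0.6188 0.1632 0.031 ]
headback [0.6443 0.155  0.032 ]
headfront [0.6779 0.1491 0.032 ]
headfront0 [0.6964 0.1526 0.    ]
handlec [0.5791 0.1699 0.03  ]
headc [0.6607 0.1519 0.032 ]
len 0.05863182401659301 dir -38.29420472589064
len 0.05887915546442762 dir -38.20631893537555
[ 470  242   90  124 6260] [516.90846645 298.49680511] [[470.0, 242.0], [559.0, 242.0], [559.0, 365.0], [470.0, 365.0]]
[521.24783142 318.87972545]
clock: 40.4
position: [0.6182, 0.3183, 0.3111]
tool_rot: [3.141, -0.0, -3.141]
force: [0.1, 0.2, -0.8]
grip_width: 0.0641
finger_force: 0.0
clock: 40.7
position: [0.6181, 0.3141, 0.3116]
tool_rot: [-3.141, 0.0, 3.14]
force: [1.0, -0.5, -0.2]
grip_width: 0.064
finger_force: 0.0
[0.61807473 0.31417678 0.31184795] [339.38293524 235.77021689]
[ 54  51  46  53 826] [339.65862274 236.69654846] ((18.020870208740234, 54.81002426147461), 41.633541107177734) [0.6921 0.3753 0.062 ] [[314.7, 251.2], [351.1, 210.2], [364.6, 222.2], [328.2, 263.2]]
[  98  104   52   46 1867] [387.5 286.5] ((45.0, 51.0), 90.0) [0.7514 0.4309 0.062 ] [[362.0, 264.0], [413.0, 264.0], [413.0, 309.0], [362.0, 309.0]]
```

The barcode is at (0.692, 0.375, 0.062), agreed by two views, with its x axis at yaw ≈ 51.8°. The scanner's middle is at about (0.604, 0.166), yaw -12.5°, with measured length 151 mm (expected 150). Moving over its handle.

```bash
python3 -m crank '{"linear":[[-0.03,-0.15,-0.08],[-0.06,-0.3,-0.18],[-0.09,-0.45,-0.28],[-0.115,-0.582,-0.4],[-0.115,-0.582,-0.48]],"delta_rot":[[0,0,-0.1],[0,0,-0.2],[0,0,-0.3],[0,0,-0.417],[0,0,-0.417]],"fingers":[1,1,1,1,1]}' 40
python3 -m crank '{"linear":[[0,0,0],[0,0,0],[0,0,0]],"delta_rot":[[0,0,0],[0,0,0],[0,0,0]],"fingers":[1,1,1]}'
python3 - <<'E'
from h import *
w=snap('wrist','w12');I=w['image'].astype(int);o=observe();print(o['position'],o['tool_rot'])
m=(I.max(2)<75).astype(np.uint8); u,v=proj(w,[.587,.169,.03]).astype(int);print(u,v)
q=np.zeros_like(m);q[max(v-110,0):v+110,u-60:u+60]=1
k,l,s,c=cv2.connectedComponentsWithStats(m&q)
i=l[v,u];print(i,s[i]);r=cv2.minAreaRect(np.argwhere(l==i)[:,::-1].astype(np.float32));b=cv2.boxPoints(r);print([at(w,*x,.03).round(4).tolist() for x in b],at(w,*r[0],.03))
a=(I[:,:,0]>170)&(I[:,:,1]<170)&(I[:,:,2]<90);k=np.argwhere(a)[:,::-1].mean(0);print('orange',a.sum(),k,at(w,*k,.031))
E
```

```text
clock: 41.25
position: [0.5884, 0.1638, 0.1909]
tool_rot: [-3.139, 0.0, 2.914]
force: [0.9, -0.2, 0.1]
grip_width: 0.0855
finger_force: 0.0
clock: 41.55
position: [0.5897, 0.171, 0.1929]
tool_rot: [3.14, 0.002, 2.924]
force: [-0.0, -0.0, 0.5]
grip_width: 0.0852
finger_force: 0.0
[0.58965391 0.17100522 0.19276279] [3.14027846e+00 1.57169566e-03 2.92407561e+00]
278 186
1 [ 259  115   47  136 5302]
[[0.6361, 0.1413, 0.03], [0.5299, 0.1677, 0.03], [0.5374, 0.2005, 0.03], [0.6445, 0.1779, 0.03]] [0.58404699 0.17253608 0.03      ]
orange 554 [187.05415162 224.14440433] [0.60103768 0.08996383 0.031     ]
```

Confirmed: axis at -12.9° and the tool within 1 mm of the handle's axis. Descending and gripping.

```bash
python3 -m crank '{"linear":[[0,0,-0.15],[0,0,-0.3],[0,0,-0.45],[0,0,-0.6],[0,0,-0.67]],"delta_rot":[[0,0,0],[0,0,0],[0,0,0],[0,0,0],[0,0,0]],"fingers":[1,1,1,1,1]}' 50
python3 -m crank '{"linear":[[0,0,0],[0,0,0],[0,0,0],[0,0,0],[0,0,0]],"delta_rot":[[0,0,0],[0,0,0],[0,0,0],[0,0,0],[0,0,0]],"fingers":[0.5,0.2,0,-0.2,-1]}' 50
python3 -m crank '{"linear":[[0,0,0],[0,0,0],[0,0,0]],"delta_rot":[[0,0,0],[0,0,0],[0,0,0]],"fingers":[-1,-1,-1]}' 60
```

```text
clock: 42.1
position: [0.5882, 0.1705, 0.0218]
tool_rot: [-3.141, -0.002, 2.924]
force: [-1.0, 1.1, 0.2]
grip_width: 0.0858
finger_force: 0.0
clock: 42.6
position: [0.5902, 0.1706, 0.026]
tool_rot: [3.14, 0.002, 2.923]
force: [-2.5, -0.2, 13.0]
grip_width: 0.0349
finger_force: 49.1
clock: 42.9
position: [0.5902, 0.1706, 0.026]
tool_rot: [3.14, 0.002, 2.923]
force: [-2.9, -0.5, 14.7]
grip_width: 0.0347
finger_force: 58.3
```

```bash
python3 -m crank '{"linear":[[0,0,0.06],[0,0.04,0.14],[-0.01,0.08,0.188],[-0.02,0.12,0.188],[-0.03,0.16,0.188]],"delta_rot":[[0,0,0],[0,0,0.15],[0,0,0.4],[0,0,0.65],[0,0,0.9]],"fingers":[-1,-1,-1,-1,-1]}' 70
python3 -m crank '{"linear":[[-0.005,0.05,0],[-0.01,0.09,0],[-0.01,0.09,0],[-0.01,0.09,0],[-0.01,0.09,0]],"delta_rot":[[0,0,0.25],[0,0,0.5],[0,0,0.75],[0,0,0.9],[0,0,0.97]],"fingers":[-1,-1,-1,-1,-1]}' 70
python3 -m crank '{"linear":[[0,0,0],[0,0,0],[0,0,0],[0,0,0],[0,0,0]],"delta_rot":[[0,0,0.15],[0,0,0.28],[0,0,0.28],[0,0,0.28],[0,0,0.28]],"fingers":[-1,-1,-1,-1,-1]}' 70
python3 - <<'E'
from h import *
o=observe();print(o['position'],o['tool_rot'],o['grip_width'],o['force'])
w=snap('wrist','w13');s=snap('side','s13')
cv2.imwrite('pics/w13s.png',np.hstack([cv2.resize(s['image'][110:290,130:380],(400,288),interpolation=2),cv2.resize(w['image'],(384,288))])[:,:,::-1])
print('label proj',proj(w,[.692,.375,.062]))
E
```

```text
clock: 43.4
position: [0.5822, 0.2108, 0.0731]
tool_rot: [-3.141, 0.002, -2.883]
force: [0.2, 0.1, -0.9]
grip_width: 0.0343
finger_force: 71.5
clock: 43.9
position: [0.5796, 0.2326, 0.0723]
tool_rot: [-3.141, 0.001, -2.379]
force: [-0.5, -0.0, -2.0]
grip_width: 0.0348
finger_force: 71.5
clock: 44.4
position: [0.5792, 0.2327, 0.0712]
tool_rot: [-3.141, 0.0, -2.236]
force: [-0.2, -0.7, -1.0]
grip_width: 0.0346
finger_force: 71.5
[0.57920688 0.23272721 0.07123915] [-3.14123043e+00  1.41479182e-04 -2.23623809e+00] 0.03460838670687208 [-0.22190799 -0.71261131 -0.95768311]
label proj [280.31698705 596.02696763]
```

View pics/w13s.png

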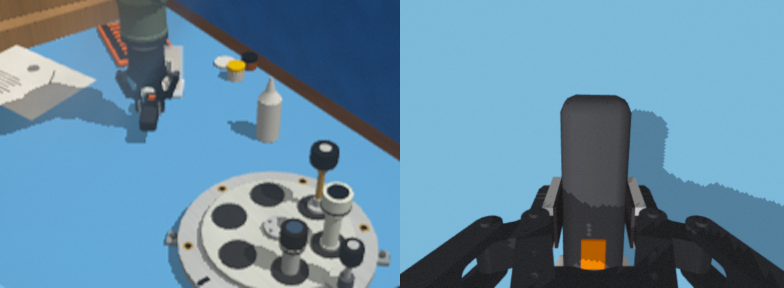

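The scanner is held straight at yaw 51.9°, with its window about 91 mm from the label. I'll check its pitch and overhang from the rear edge (wrist ~(284,141)).

```bash
python3 - <<'E'
from h import *
w=load('w13');T=np.array([.5792,.2327,.0712]);a=np.radians(51.9);u=np.array([np.cos(a),np.sin(a),0])
for b in (.05,.055,.06,.065): print(b,[proj(w,T-u*b+[0,0,.004+dz]).round(1).tolist() for dz in(-.03,-.005,0,.005)])
I=w['image'].astype(int);col=I[120:200,284].max(1);print(np.where(col<100)[0][:1]+120)
# edge widths of the handle at rows, for level check (36 mm wide)
for r in (165,200,240,290,320): 
    d=np.where(I[r,200:370].max(1)<100)[0]+200; print(r,d.min(),d.max())
E
```

```text
0.05 [[282.0, 153.3], [281.8, 164.6], [281.8, 167.4], [281.7, 170.4]]
0.055 [[282.0, 140.8], [281.8, 149.9], [281.8, 152.2], [281.7, 154.6]]
0.06 [[282.0, 128.1], [281.8, 134.9], [281.7, 136.6], [281.7, 138.4]]
0.065 [[282.0, 115.1], [281.8, 119.5], [281.7, 120.6], [281.7, 121.8]]
[139]
165 234 337
200 235 334
240 236 332
290 200 369
320 200 369
```

```bash
python3 -m crank '{"linear":[[0,0,0],[0,0,0],[0,0,0],[0,0,0],[0,0,0]],"delta_rot":[[0,0,0],[0,0,0],[0,0,0],[0,0,0],[0,0,0]],"fingers":[-1,-1,-1,-1,-1]}' 70
python3 -m crank '{"linear":[[0,0,0],[0,0,0],[0,0,0],[0,0,0],[0,0,0]],"delta_rot":[[0,0,0],[0,0,0],[0,0,0],[0,0,0],[0,0,0]],"fingers":[-1,-1,-1,-1,-1]}' 70
python3 -m crank '{"linear":[[0,0,0],[0,0,0],[0,0,0],[0,0,0],[0,0,0]],"delta_rot":[[0,0,0],[0,0,0],[0,0,0],[0,0,0],[0,0,0]],"fingers":[-1,-1,-1,-1,-1]}' 70
python3 - <<'E'
from h import *
w=load('w13');T=np.array([.5792,.2327,.0712]);a=np.radians(51.9);u=np.array([np.cos(a),np.sin(a),0]);n=np.array([-u[1],u[0],0])
for p in (-6,0,6):
    s=np.radians(p);out=[]
    for b in (.05,.04,.03,.02):
        c=T-u*b*np.cos(s)+[0,0,.004+b*np.sin(s)]
        l,r=proj(w,c+n*.018),proj(w,c-n*.018);out.append((l[1].round(),abs(l[0]-r[0]).round(1)))
    print(p,out)
x=observe();print(x['clock'],x['position'])
E
```

```text
clock: 45.0
position: [0.5791, 0.2327, 0.0709]
tool_rot: [-3.142, -0.0, -2.234]
force: [-0.4, 0.2, -1.8]
grip_width: 0.0346
finger_force: 71.5
clock: 45.5
position: [0.5791, 0.2327, 0.0709]
tool_rot: [-3.142, 0.0, -2.234]
force: [-0.2, 0.4, -1.8]
grip_width: 0.0343
finger_force: 71.5
clock: 46.0
position: [0.5791, 0.2327, 0.0709]
tool_rot: [-3.142, -0.0, -2.234]
force: [0.4, -0.2, -1.4]
grip_width: 0.0349
finger_force: 71.5
-6 [(np.float64(165.0), np.float64(105.4)), (np.float64(194.0), np.float64(103.8)), (np.float64(222.0), np.float64(102.3)), (np.float64(250.0), np.float64(100.9))]
0 [(np.float64(167.0), np.float64(109.7)), (np.float64(197.0), np.float64(107.2)), (np.float64(225.0), np.float64(104.8)), (np.float64(252.0), np.float64(102.5))]
6 [(np.float64(171.0), np.float64(114.3)), (np.float64(201.0), np.float64(110.6)), (np.float64(228.0), np.float64(107.2)), (np.float64(254.0), np.float64(104.0))]
46.0 [0.57911742 0.23274514 0.07091403]
```

Held steady for over 1.5 s. Laying it down a little farther back from the stand.

```bash
python3 -m crank '{"linear":[[-0.02,-0.03,0],[-0.05,-0.06,0],[-0.07,-0.094,-0.04],[-0.07,-0.094,-0.1],[-0.07,-0.094,-0.15]],"delta_rot":[[0,0,0],[0,0,0],[0,0,0],[0,0,0],[0,0,0]],"fingers":[-1,-1,-1,-1,-1]}' 70
python3 -m crank '{"linear":[[0,0,-0.012],[0,0,-0.022],[0,0,-0.026],[0,0,-0.03],[0,0,-0.03]],"delta_rot":[[0,0,0],[0,0,0],[0,0,0],[0,0,0],[0,0,0]],"fingers":[-1,-1,-1,-1,-1]}' 60
```

```text
clock: 46.5
position: [0.5614, 0.2089, 0.0324]
tool_rot: [3.142, -0.0, -2.235]
force: [-0.8, -0.2, -2.2]
grip_width: 0.035
finger_force: 71.4
clock: 47.0
position: [0.5619, 0.2095, 0.0263]
tool_rot: [-3.141, 0.001, -2.234]
force: [-0.0, 1.3, -0.5]
grip_width: 0.0347
finger_force: 71.4
```

```bash
python3 -m crank '{"linear":[[0,0,-0.003],[0,0,-0.003],[0,0,-0.003],[0,0,-0.003],[0,0,-0.003]],"delta_rot":[[0,0,0],[0,0,0],[0,0,0],[0,0,0],[0,0,0]],"fingers":[-1,0,0.3,0.7,1]}' 30
python3 -m crank '{"linear":[[0,0,0],[0,0,0],[0,0,0.15],[0,0,0.35],[0,0,0.55]],"delta_rot":[[0,0,0],[0,0,0],[0,0,0],[0,0,0],[0,0,0]],"fingers":[1,1,1,1,1]}'
python3 -m crank '{"linear":[[0,0,0.2],[-0.1,0.1,0.4],[-0.2,0.3,0.4],[-0.3,0.5,0.4],[-0.4,0.7,0.4]],"delta_rot":[[0,0,0],[0,0,0],[0,0,0],[0,0,0],[0,0,0]],"fingers":[1,1,1,1,1]}'
python3 -m crank '{"linear":[[0,0,0],[0,0,0],[0,0,0],[0,0,0],[0,0,0]],"delta_rot":[[0,0,0],[0,0,0],[0,0,0],[0,0,0],[0,0,0]],"fingers":[1,1,1,1,1]}'
python3 - <<'E'
from h import *
t=snap('top','t14');s=snap('side','s14');I=t['image'].astype(int);t0=load('top0')['image'].astype(int)
p=proj(t,[.604,.262,.03]).round();print('scanner head expected px',p)
m=(I.min(2)>150);a=np.argwhere(m[int(p[1])-25:int(p[1])+25,int(p[0])-25:int(p[0])+25]);print(len(a),a.mean(0)-25 if len(a) else '')
o=(I[:,:,0]>150)&(I[:,:,1]<150)&(I[:,:,2]<80);o[:,:95]=0;o[:115]=0;k=np.argwhere(o)[:,::-1];print('orange',len(k),k.mean(0) if len(k) else '')
c=np.array([.5699,-.1975])
for n,ang,z,s_ in [('knob',271.1,.152,0),('spindle',1,.196,1),('tube',301,.178,1),('eye',241,.154,1)]:
    r=.16 if n=='knob' else .092;q=c+r*np.array([np.cos(np.radians(ang)),np.sin(np.radians(ang))])
    uv=proj(t,[*q,z]);u,v=uv.round().astype(int);J=I[v-14:v+15,u-14:u+15]
    d=np.argwhere(J.max(2)<62) if n!='tube' else np.argwhere(J.min(2)>150)
    print(n,uv.round(1),'centroid off',(d.mean(0)-14).round(1)[::-1],len(d))
for b in [(415,170,450,205),(430,265,465,300),(222,115,255,158)]:
    print(np.abs(I-t0)[b[1]:b[3],b[0]:b[2]].mean().round(1))
E
```

```text
clock: 47.5
position: [0.5616, 0.2092, 0.0251]
tool_rot: [-3.142, 0.0, -2.234]
force: [-0.4, 0.0, -0.0]
grip_width: 0.0816
finger_force: 0.0
clock: 48.0
position: [0.5611, 0.2091, 0.164]
tool_rot: [3.141, -0.001, -2.234]
force: [1.3, 0.0, 1.2]
grip_width: 0.0855
finger_force: 0.0
clock: 48.5
position: [0.4717, 0.3638, 0.2634]
tool_rot: [-3.141, 0.001, -2.235]
force: [0.6, 0.7, -1.0]
grip_width: 0.0853
finger_force: 0.0
clock: 49.0
position: [0.4732, 0.3614, 0.2625]
tool_rot: [-3.141, -0.0, -2.236]
force: [-0.8, -0.2, 0.0]
grip_width: 0.0853
finger_force: 0.0
scanner head expected px [163. 207.]
0 
orange 28 [173.71428571 216.10714286]
knob [419.6 210. ] centroid off [-3.4  1.2] 226
spindle [350.4 167.7] centroid off [-0.6  2.6] 382
tube [385.7 188.8] centroid off [nan nan] 0
eye [386.  230.8] centroid off [-4.6  3.4] 375
1.8
0.8
0.8<stdin>:11: RuntimeWarning: Mean of empty slice.
  ret = um.true_divide(
```

```bash
python3 -c "
from workcell import bot
print(bot.job_done())"
```

```text
the job is handed in; nothing more can be done
None
```

I handed the job in at 49 s: spindle, tube and eyepiece are standing on pads a, b and c, the dial was indexed three holes, and the scanner was held about 91 mm from the barcode for over 1.5 s and laid back flat. I took the pin as home at the last hole from the knob's height and force there, and I ran only a rough numeric check on the final pictures, without viewing them.

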